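# Run a gauge carrier round a bent guide bar

### The arm

A 7-joint arm with a two-finger parallel gripper is mounted at the origin on the work surface. World frame = base frame: x ahead of the robot, y to its left, z up, the work surface at z = 0. Lengths are in m, angles in rad, forces in N, time in s.
With the tool pointing down it reaches from about 0.425 to 0.95 m from the base axis. Payload 4.7 kg.
Tool frame: the origin (TCP) lies midway between the tips of the shut fingers; the grasp point (between the pads) lies 19 mm behind it; z points along the fingers, y is the line along which they close (so a half turn about z gives the same grasp; the last joint's range is limited). The gripper opens to 85 mm and grips with 20 to 120 N. Pads are 22 mm wide; open, the fingers measure 114 mm over their backs; the gripper's body (76 mm by 85 mm) begins 54 mm behind the grasp point. The pads swing forward as they close: fully open they stand 13 mm farther back than shut.
Start: joints at [-1.303, 0.469, -0.049, 1.532, 0.024, 1.141, -0.082], TCP at [0.197, 0.646, 0.231] pointing down, gripper open.
Joint ranges: [-2.59, 2.59], [-0.33, 1.99], [-1.39, 1.29], [0.1, 2.45], [-1.04, 4.18], [0.21, 1.99], [-2.66, 2.66]. Speed limits (rad/s): [2.57, 2.57, 3.14, 3.14, 3.14, 3.14, 3.14].

### API

Orientations are given as a rotation vector (axis times angle).
In Python, from workcell import ctrl gives the robot as it stands.
- The arm moves only by the tool play_rows, never from a script. Its argument "series" is a list of rows, each a list of 7 numbers: the shift along the tool's x, y, z in cm, then the turn, a rotation vector about the tool's x, y, z in degrees, then the opening, from -1 (shut) to 1 (fully open). A call has 1 to 20 rows; each row shifts and turns the commanded pose from where the row before left it, along the tool's axes as they then stand; what a row does not reach is not made up. A row lasts 1/8 s, in which the tool goes at most 62.5 mm and 10.7 degrees, less where a joint would pass 70% of its speed; a pose out of reach is approached as far as the arm can. A call with a gripper value outside its range is refused whole. The fingers move at their own pace and stop on an object; the grip force is fixed at half the most. Time passes only in rows, so rows that do not move let the fingers close. It gives the time, the measured TCP pose, the force, the opening and the grip force at its end, in the units of the state.
- ctrl.get_obs(): the state, without advancing time (a new reading comes with each control period).
- ctrl.camera(name): name is "scene" or "top" or "wrist"; returns the picture (384x512x3 uint8, red, green, blue); there is no depth.
- ctrl.calibration(name): a dict with "fx", "fy", "cx", "cy" (pixels), "xyz" and "rotation" of the camera in the world. Camera axes: x right, y down, z forward; pixel columns grow to the right and rows downward; lengths in m; the calibration is good to about 2 mm. A picture is of the moment at which its call begins: read the wrist's pose just before it. calibration takes no time and is no camera call; for the wrist camera it gives the pose at the moment of the call.
- ctrl.close_job(): hands the job in; it is judged then, once.
The state is a dict: "time": time; "joint_positions": joint angles; "dq": joint speeds; "tau": joint torques, N m; "tool_pos": TCP position; "tcp_rot": TCP orientation; "ft_force": force on the tool from outside, world axes, zero at the start; "wrist_torque": the same for the moment, N m; "grip_width": finger opening in m; "grasp_force": force on a finger pad.
Only numpy, scipy, OpenCV 4.12 (cv2) and the standard library are available. Lean on these libraries where they do the work, as an engineer would, in place of code of your own. Each camera call takes 0.05 s, during which the arm holds its last target. There are 200 camera calls.

### The job

Pick up the dial-gauge carrier, thread it onto the free tip of the inspection stand's bent guide bar with the stylus on the side of the bearing ring, and slide it round the bend, turning it as the bar turns, until it has pushed the brass stop sleeve fully home. Go by feel: the bend is never set quite as drawn, so do not let the carrier jam, force or strike the bar. Leave the carrier hanging upright on the bar against the sleeve, and leave the other things on the bench where they are.

Things in the scene. Friction and masses are not known exactly. Their poses are not given: they have to be found in the camera images.
- stand: Fixed stand: dark plate, steel bearing ring on it (156 mm across, 53 mm high), and a level round steel bar 15 mm thick, its centre line 130 mm above the bench. Origin on the bench at the ring's centre; x along the bar's straight from its free tip to the bend, y from the straight towards the ring, z up. Tip at x -85, y -130, z 130 mm. The far end is held in a grey post (34 mm wide, top 142 mm up).
- bar_tip (a point): free tip of the bar, on its centre line; axes as the stand's. From here the bar runs 85 mm straight along +x (the first 16 mm is a taper, 6 mm across at the tip), then bends left (round the ring) on an arc of 130 mm radius through 80 degrees, then runs 32 mm straight to the post, its only support.
- bend_start (a point): point on the bar's centre line where the bend starts, 85 mm from the tip; axes as the stand's. The whole bent part with its post is swung level about this point by up to 0.11 rad (6 degrees) either way from the drawn shape, so its far end lies up to 20 mm aside. The swing is not measured: feel it or see it. It does not change during the work.
- bend_middle (a point): point on the drawn (unswung) centre line at the middle of the bend, 40 degrees round
- home (a point): drawn (unswung) centre of the carrier's bore when home: on the straight after the bend, 9 mm past the end of the arc. The true point is swung with the bend.
- stop (a joint): brass stop sleeve, 34 mm across, 10 mm long, round the bar just before the post; its near face starts 11 mm past the end of the arc. 0: as set; pushed along the bar towards the post it slides up to 0.010 m (fully home, on a rubber-faced post). Pushed slowly it takes about 3 N; it stays where it is left.
- carrier_bore (a point): Gauge carrier, loose, about 0.3 kg: this is the middle of its bore, 50 mm up, half its height. x along the bore, z up. Bore 18 mm wide (1.5 mm clear all round the bar) in a steel bush 28 mm across, 26 mm long. Grip the upright lug centred over it: 12 mm thick (y), 26 mm long (x), top 50 mm above the bore. Flat foot 56 (x) by 44 by 12 mm. Heavier below: it hangs upright.
- stylus_tip (a point): tip of the carrier's stylus, 35 mm to +y of the bore and 26 mm below it (a round dial is on the -y side)
- spanner: loose open-ended spanner lying flat, about 180 mm long
- planet_gear: loose steel gear, 59 mm across, 32 mm high, lying flat; origin under its centre
- spacer_ring: loose steel ring 60 mm across, 12 mm high; origin under its centre
- dowel: loose steel headed pin standing upright, 20 mm wide, 45 mm high; origin under its centre
- oil_can: loose plain metal can, 52 mm across, 110 mm high; origin under its centre
- driver: loose screwdriver with a black handle, lying flat, about 200 mm long
- parts_cup: loose steel bowl, 70 mm across, 40 mm high; origin under its centre
Things that resemble listed ones, but are neither listed nor needed, are in the scene too. What is shaped like the part that bears carrier_bore but orange, pink or turquoise is not meant.

How it is judged:
By the outcome, as a careful person would: the job done as asked, in the order asked, and still so for the second after the job is handed in, with the robot touching nothing.
It also fails if it takes over 72 s, if anything falls off the work surface, if the arm or the gripper's body presses on something with over 40 N, if the wrist force passes 120 N, or if a joint passes its speed limit or range.

## Working session

There is one attempt and no reset: what is moved stays moved. The work goes in short steps, Python scripts to look and compute and a tool call to move; the robot and the scene stay as the last step left them, time stands still between calls to the robot, and variables do not carry over. Pictures are saved under pics/ and viewed, at most 10 in all, crops included, and the job is handed in when it is done.

Besides the shell and the picture viewer there is one more tool, called by a JSON object that holds its "api" and its "payload", one argument or row to a line. play_rows: Moves the arm, as the interface text tells. Its arguments: {"type":"object","properties":{"series":{"type":"array"}},"required":["series"]}

```bash
mkdir -p pics; ls; python3 - <<'E'
from workcell import ctrl
import cv2,numpy as np
for n in ["scene","top"]:
    im=ctrl.camera(n); cv2.imwrite(f"pics/{n}0.png",im[:,:,::-1])
    c=ctrl.calibration(n); print(n,{k:np.round(v,4).tolist() for k,v in c.items()})
o=ctrl.get_obs(); print(o)
E
```

```text
pics
scene {'fx': 444.4632, 'fy': 444.4632, 'cx': 257.5439, 'cy': 186.8007, 'xyz': [1.0209, 0.7862, 0.8671], 'rotation': [-0.6967, -2.5561, 1.213]}
top {'fx': 413.6881, 'fy': 413.6881, 'cx': 255.9548, 'cy': 186.3222, 'xyz': [0.334, 0.0119, 1.2786], 'rotation': [-2.1284, 2.1434, -0.2099]}
{'time': 0.1, 'joint_positions': array([-1.30293156,  0.4694001 , -0.04861898,  1.53356763,  0.02409608,
        1.14098209, -0.08228849]), 'dq': array([-0.00023104, -0.00055908,  0.00140316, -0.00416815, -0.00079025,
       -0.00013015, -0.00125572]), 'tau': array([ 3.39553271e-04, -5.11521041e+01, -4.71653778e-02, -2.38391984e+01,
        1.07811365e-02,  4.40004864e-03, -4.35831168e-06]), 'tool_pos': array([0.19720888, 0.64500824, 0.23034281]), 'tcp_rot': array([-4.64322654e-01, -3.10687014e+00,  2.76215046e-03]), 'ft_force': array([ 0.59158313, -0.3993415 ,  0.5420303 ]), 'wrist_torque': array([-0.03333599, -0.0456013 , -0.03552434]), 'grasp_force': 0.0, 'grip_width': 0.08579127002599969}
```

View pics/scene0.png

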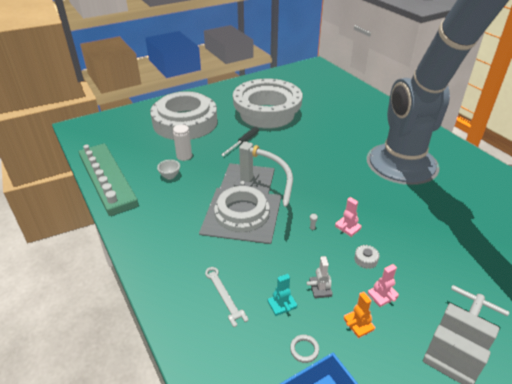

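View pics/top0.png

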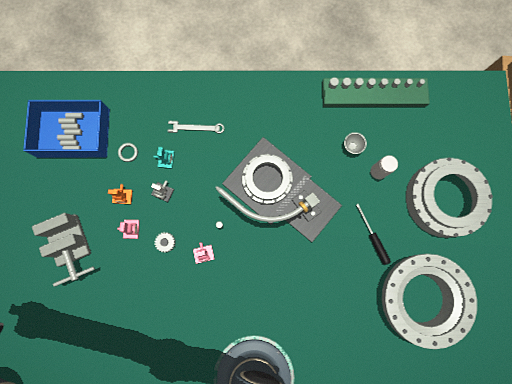

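The scene view shows the grey carrier at about (321,278) and the stand at (245,200). In the top view the carrier is at (162,190), the bar tip at (218,188) and the post at (311,201). I'll zoom in on these.

```bash
cat > h.py <<'E'
import numpy as np,cv2
from scipy.spatial.transform import Rotation as R
from workcell import ctrl
def proj(n,P,c=None):
    c=c or ctrl.calibration(n); p=(np.atleast_2d(P)-c["xyz"])@cam(c)
    return np.c_[c["fx"]*p[:,0]/p[:,2]+c["cx"],c["fy"]*p[:,1]/p[:,2]+c["cy"]]
def cam(c):
    r=np.array(c["rotation"]); return r if r.shape==(3,3) else R.from_rotvec(r).as_matrix()
def unproj(n,uv,z,c=None):
    c=c or ctrl.calibration(n); uv=np.atleast_2d(uv)
    d=np.c_[(uv[:,0]-c["cx"])/c["fx"],(uv[:,1]-c["cy"])/c["fy"],np.ones(len(uv))]@cam(c).T
    return np.array(c["xyz"])+d*((z-c["xyz"][2])/d[:,2:3])
def crop(im,x0,y0,w,h,k): return cv2.resize(im[y0:y0+h,x0:x0+w],None,fx=k,fy=k,interpolation=cv2.INTER_CUBIC)
E
python3 - <<'E'
from h import *
t=cv2.imread("pics/top0.png"); s=cv2.imread("pics/scene0.png")
cv2.imwrite("pics/tc.png",crop(t,145,130,200,120,4))
a=crop(s,200,130,100,112,5); b=crop(s,290,245,60,112,5)
cv2.imwrite("pics/sc.png",np.hstack([a,b]))
print(unproj("top",[[218,188]],.13),unproj("top",[[162,186]],.09),unproj("scene",[[323,262]],.1), unproj("scene",[[288,203]],.13),unproj("top",[[267,178]],.053),unproj("scene",[[242,206]],.053))
E
```

```text
[[0.53689161 0.09774204 0.13      ]] [[0.55077199 0.26344719 0.09      ]] [[0.55107447 0.28355287 0.1       ]] [[0.52747588 0.10259565 0.13      ]] [[ 0.58036787 -0.04419154  0.053     ]] [[ 0.59202431 -0.02251405  0.053     ]]
```

View pics/tc.png

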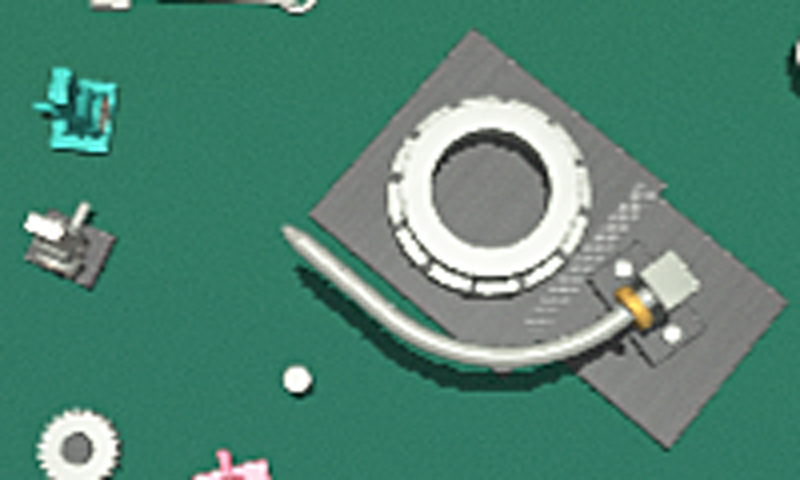

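View pics/sc.png

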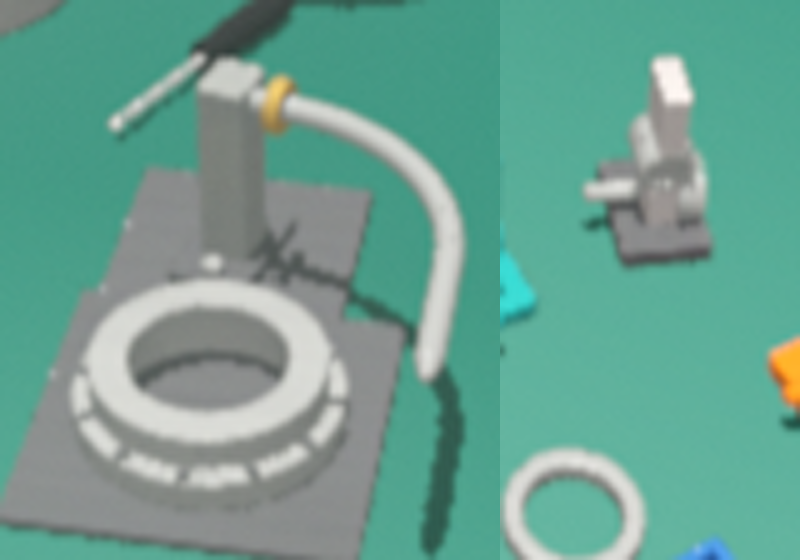

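The crops show the carrier clearly: its lug top is at crop (43,225), and the visible foot corners are (25,258), (95,288) and (117,240). The stylus points up and right, so carrier +x runs right and down. The bar tip is at top-crop (285,231), the sleeve at (635,305) and the ring centre at (490,188). Next I'll fit the stand pose, the swing and the carrier pose.

```bash
cat > fit.py <<'E'
from h import *
from scipy.optimize import least_squares
def T(p,x0,y0,k): return (np.array(p,float)+.5)/k-.5+[x0,y0]
def bar(s,a,full=True):  # stand frame (m), arc length s from tip, swing a
    s=np.asarray(s,float); ph=np.clip((s-.085)/.13,0,np.radians(80)); e=np.maximum(s-.085-.13*np.radians(80),0)
    l=np.minimum(s,.085)
    q=np.c_[.13*np.sin(ph)+e*np.cos(ph), .13*(1-np.cos(ph))+e*np.sin(ph)]
    c,d=np.cos(a),np.sin(a); q=q*(s>.085)[:,None]@np.array([[c,d],[-d,c]])
    return np.c_[-.085+l+q[:,0], -.13+q[:,1], np.full(len(s),.13)], ph+a*(s>.085)
def toW(p,x): c,d=np.cos(x[2]),np.sin(x[2]); return np.c_[x[0]+c*p[:,0]-d*p[:,1], x[1]+d*p[:,0]+c*p[:,1], p[:,2]]
C={n:ctrl.calibration(n) for n in("top","scene")}
if __name__=="__main__":
    pt={"top":T([[330,265],[380,310],[430,343],[490,357],[550,350],[600,328]],145,130,4),"scene":T([[440,300],[450,250],[437,205],[410,165],[375,135],[330,115]],200,130,5)}
    tip={"top":T([285,230],145,130,4),"scene":T([428,377],200,130,5)}
    slv={"top":T([635,305],145,130,4),"scene":T([281,104],200,130,5)}
    rc={"top":T([490,189],145,130,4),"scene":T([207,360],200,130,5)}
    S=np.linspace(0,.27,400); send=.085+.13*np.radians(80)
    def res(x,vs=("top","scene")):
        r=[]
        W=toW(bar(S,x[3])[0],x)
        for n in vs:
            sh=x[4:6] if n=="top" else x[6:8]
            q=proj(n,W,C[n])+sh
            for p in pt[n]:
                i=np.argmin(((q-p)**2).sum(1)); t=q[min(i+1,399)]-q[max(i-1,0)]; t/=np.hypot(*t); e=p-q[i]; r.append(t[0]*e[1]-t[1]*e[0])
            r+=list((q[0]-tip[n])*.7)
            r+=list((proj(n,toW(bar([send+.016],x[3])[0],x),C[n])[0]+sh-slv[n])*.7)
            r+=list((proj(n,toW(np.array([[0,0,.053]]),x),C[n])[0]+sh-rc[n])*.7)
        return np.r_[r,x[4:]/1.0,x[3]/.1]
    x0=[.585,-.03,np.radians(-130),0,0,0,0,0]
    f=least_squares(res,x0,loss="soft_l1"); print("stand",np.round(f.x,4),"deg",np.degrees(f.x[2:4]),f.cost)
    print(np.round(res(f.x),2))
    np.save("stand.npy",f.x[:4])
    t0=toW(bar([0],0)[0],f.x); print("tip",t0)
    # carrier
    foot=T([[25,258],[95,288],[117,240]],145,130,4); w=unproj("top",foot,.010)
    print("foot corners",w.round(4).tolist(),np.hypot(*(w[1]-w[0])[:2]),np.hypot(*(w[2]-w[1])[:2]),"centre",(w[0]+w[2])/2,"yaw",np.degrees(np.arctan2(*(w[1]-w[0])[[1,0]])))
    print("lug top",unproj("top",T([[43,225]],145,130,4),.1),"scene",unproj("scene",T([[672-500,72]],290,245,5),.1))
    print("stylus",unproj("top",T([[83,208]],145,130,4),.028))
    w=unproj("scene",T([[[630-500,265],[710-500,257],[612-500,222]]][0],290,245,5),0); print("foot scene bottom",w.round(4).tolist())
E
python3 fit.py
```

```text
stand [ 0.5839 -0.0439 -2.2704 -0.0642  0.1221 -0.2534  0.3096 -0.1475] deg [-130.08566994   -3.67625224] 1.7978634451511544
[-0.48  0.15  0.41  0.22 -0.26 -0.48 -0.18 -0.11 -0.33  0.26 -0.07 -0.19
 -0.09  0.13 -0.64 -0.15  0.62  0.62 -0.21 -0.06 -0.56 -0.01  0.1  -0.8
  0.12 -0.25  0.31 -0.15 -0.64]
tip [[0.53914933 0.10480008 0.13      ]]
foot corners [[0.54, 0.3138, 0.01], [0.5163, 0.2592, 0.01], [0.5537, 0.2433, 0.01]] 0.05954859067786903 0.040709363773339384 centre [0.54687129 0.27858218 0.01      ] yaw -113.50288365828406
lug top [[0.54941914 0.28037728 0.1       ]] scene [[0.54367955 0.27751372 0.1       ]]
stylus [[0.57566214 0.26668538 0.028     ]]
foot scene bottom [[0.5718, 0.2978, 0.0], [0.5363, 0.3133, 0.0], [0.5643, 0.2731, 0.0]]
```

```bash
cat > go.py <<'E'
import sys
from h import *
# go.py x y z yaw : deltas (cm, deg): turn in place first vs shift in present axes
def pose():
    o=ctrl.get_obs(); return o,np.array(o["tool_pos"]),R.from_rotvec(o["tcp_rot"])
def goal(yaw): return R.from_euler("z",yaw,degrees=True)*R.from_rotvec([np.pi,0,0])
if __name__=="__main__":
    x,y,z,yaw=map(float,sys.argv[1:5]); o,p,r=pose(); g=goal(yaw); d=(np.array([x,y,z])-p)*100
    print("now",p.round(4),"yaw",round(np.degrees(np.arctan2(*r.apply([1,0,0])[[1,0]])),2),"turn",(r.inv()*g).as_rotvec(degrees=True).round(2),"shift now-axes",r.inv().apply(d).round(2),"goal-axes",g.inv().apply(d).round(2))
E
python3 go.py .546 .279 .2 66.5
```

```text
now [0.1972 0.645  0.2303] yaw 163.0 turn [-7.00e-02  9.00e-02  9.65e+01] shift now-axes [-44.06 -24.8    3.08] goal-axes [-19.66  46.58   3.03]
```

{"api": "play_rows", "payload": {
  "series": [
    [-4,-2.25,0.28,0,0,0,0.4],
    [-4,-2.25,0.28,0,0,0,0.4],
    [-4,-2.25,0.28,0,0,0,0.4],
    [-4,-2.25,0.28,0,0,0,0.4],
    [-4,-2.25,0.28,0,0,0,0.4],
    [-4,-2.25,0.28,0,0,0,0.4],
    [-4,-2.25,0.28,0,0,0,0.4],
    [-4,-2.25,0.28,0,0,0,0.4],
    [-4,-2.25,0.28,0,0,0,0.4],
    [-4,-2.25,0.28,0,0,0,0.4],
    [-4,-2.25,0.28,0,0,0,0.4],
    [0,0,0,0,0,10,0.4],
    [0,0,0,0,0,10,0.4],
    [0,0,0,0,0,10,0.4],
    [0,0,0,0,0,10,0.4],
    [0,0,0,0,0,10,0.4],
    [0,0,0,0,0,10,0.4],
    [0,0,0,0,0,10,0.4],
    [0,0,0,0,0,10,0.4],
    [0,0,0,0,0,10,0.4]
  ]
}}

```text
time: 2.6
tool_pos: [0.5454, 0.2801, 0.2]
tcp_rot: [-2.531, -1.861, 0.001]
ft_force: [-0.8, -0.2, 0.7]
grip_width: 0.0598
grasp_force: 0.0
```

```bash
python3 go.py .546 .279 .2 66.5; python3 - <<'E'
from h import *
c=ctrl.calibration("wrist"); im=ctrl.camera("wrist"); cv2.imwrite("pics/w1.png",im[:,:,::-1]); print(c)
print(proj("wrist",[[.546,.279,.1],[.546,.279,.01],[.578,.265,.024]],c))
E
```

```text
now [0.5454 0.2801 0.2   ] yaw 72.67 turn [-0.04  0.04  6.17] shift now-axes [-0.08  0.09  0.  ] goal-axes [-0.07  0.1   0.  ]
{'fx': 299.57995229805107, 'fy': 299.57995229805107, 'cx': 252.53069162648998, 'cy': 196.24111181193038, 'xyz': array([0.56668682, 0.34639632, 0.34262814]), 'rotation': array([ 2.83418336, -0.42940458, -0.06073359])}
[[252.92684714 197.77720291]
 [252.86621133 175.59866955]
 [284.69259655 181.76633999]]
```

View pics/w1.png

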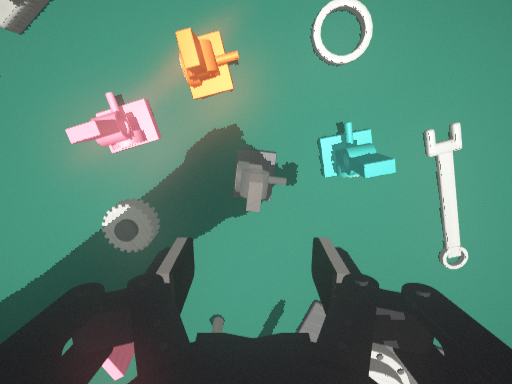

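The lug top is at about (254,198), against a predicted (253,198), and the stylus tip is where predicted. The carrier pose is confirmed, so I'll go down and grip.

{"api": "play_rows", "payload": {
  "series": [
    [-0.08,0.1,0,0,0,6.2,0.2],
    [0,0,3,0,0,0,0.2],
    [0,0,3,0,0,0,0.2],
    [0,0,3,0,0,0,0.2],
    [0,0,2.5,0,0,0,0.2],
    [0,0,1.4,0,0,0,0.2],
    [0,0,0,0,0,0,0.2],
    [0,0,0,0,0,0,-0.3],
    [0,0,0,0,0,0,-1],
    [0,0,0,0,0,0,-1],
    [0,0,0,0,0,0,-1],
    [0,0,0,0,0,0,-1]
  ]
}}

```text
time: 4.15
tool_pos: [0.5469, 0.2796, 0.0726]
tcp_rot: [-2.622, -1.729, -0.003]
ft_force: [-2.0, 0.1, 5.8]
grip_width: 0.0109
grasp_force: 59.5
```

```bash
python3 go.py .546 .279 .2 66.5
```

```text
now [0.5469 0.2796 0.0726] yaw 66.81 turn [ 0.02 -0.09  0.31] shift now-axes [ -0.07  -0.05 -12.74] goal-axes [ -0.09  -0.06 -12.74]
```

Gripped at 59.5 N with an 11 mm opening. I'll lift, then plan a viewpoint where the wrist camera can measure the bar more finely.

{"api": "play_rows", "payload": {
  "series": [
    [0,0,-0.5,0,0,0,-1],
    [0,0,-2,0,0,0,-1],
    [0,0,-4,0,0,0,-1],
    [0,0,-4,0,0,0,-1],
    [0,0,-4,0,0,0,-1],
    [0,0,-4,0,0,0,-1],
    [0,0,-4,0,0,0,-1],
    [0,0,-3,0,0,0,-1],
    [0,0,0,0,0,0,-1]
  ]
}}

```text
time: 5.28
tool_pos: [0.5477, 0.2789, 0.3297]
tcp_rot: [2.623, 1.728, 0.01]
ft_force: [0.6, -0.2, -3.3]
grip_width: 0.0108
grasp_force: 58.8
```

```bash
python3 - <<'E'
from fit import *; from go import *
o,p,r=pose(); print(p,o["grip_width"],o["grasp_force"],o["ft_force"].round(2))
c=ctrl.calibration("wrist"); off=r.inv().apply(np.array(c["xyz"])-p); rc=r.inv()*R.from_matrix(cam(c)); np.savez("mount.npz",off=off,rc=rc.as_rotvec()); print("off",off)
x=np.load("stand.npy")
for q in [(.13,-.03),(.13,.0),(.1,-.05)]:
    t=toW(np.array([[*q,.33]]),x)[0]; g=goal(50)
    cc=dict(c,xyz=t+g.apply(off),rotation=(g*rc).as_rotvec())
    print(q,t.round(3),np.hypot(*t[:2]),proj("w",toW(bar([0,.085,.18,.26,.295],x[3])[0],x),cc).round().tolist())
E
```

```text
[0.54769569 0.27894979 0.32973079] 0.01082212079339183 58.80159080028534 [ 0.61 -0.17 -3.32]
off [ 0.069639    0.00044842 -0.14265371]
(0.13, -0.03) [ 0.477 -0.124  0.33 ] 0.4930808531986337 [[149.0, -46.0], [157.0, 51.0], [188.0, 137.0], [246.0, 176.0], [275.0, 183.0]]
(0.13, 0.0) [ 0.5   -0.143  0.33 ] 0.5203165388667843 [[118.0, -46.0], [128.0, 51.0], [161.0, 137.0], [220.0, 176.0], [249.0, 183.0]]
(0.1, -0.05) [ 0.481 -0.088  0.33 ] 0.489254257532433 [[172.0, -10.0], [178.0, 81.0], [207.0, 164.0], [263.0, 200.0], [291.0, 207.0]]
```

```bash
python3 go.py .571 -.137 .33 50
```

```text
now [0.5477 0.2789 0.3297] yaw 66.76 turn [ 0.15 -0.32 16.76] shift now-axes [-37.3   18.56  -0.15] goal-axes [-3.037e+01  2.852e+01 -3.000e-02]
```

{"api": "play_rows", "payload": {
  "series": [
    [0,0,0,0.1,-0.2,8.4,-1],
    [0,0,0,0,-0.1,8.4,-1],
    [-1.5,1.4,0,0,0,0,-1],
    [-3,2.8,0,0,0,0,-1],
    [-3,2.8,0,0,0,0,-1],
    [-3,2.8,0,0,0,0,-1],
    [-3,2.8,0,0,0,0,-1],
    [-3,2.8,0,0,0,0,-1],
    [-3,2.8,0,0,0,0,-1],
    [-3,2.8,0,0,0,0,-1],
    [-3,2.8,0,0,0,0,-1],
    [-3,2.8,0,0,0,0,-1],
    [-1.8,1.9,0,0,0,0,-1],
    [0,0,0,0,0,0,-1],
    [0,0,0,0,0,0,-1]
  ]
}}

```text
time: 7.15
tool_pos: [0.5691, -0.1362, 0.3273]
tcp_rot: [2.847, 1.329, -0.01]
ft_force: [0.6, 0.4, -3.5]
grip_width: 0.0113
grasp_force: 58.8
```

```bash
python3 - <<'E'
from fit import *; from go import *
o,p,r=pose(); print(p,o["grip_width"],o["dq"].round(3))
c=ctrl.calibration("wrist"); im=ctrl.camera("wrist")[:,:,::-1]; cv2.imwrite("pics/w2.png",im)
np.savez("w2c.npz",**{k:np.array(v) for k,v in c.items()})
x=np.load("stand.npy"); print(proj("w",toW(bar([0,.085,.18,.26,.295],x[3])[0],x),c).round().tolist())
k=cv2.resize(im[0:300,40:420],None,fx=2,fy=2,interpolation=cv2.INTER_CUBIC); cv2.imwrite("pics/w2c.png",k)
E
```

```text
[ 0.56914288 -0.13622425  0.32727286] 0.01131409175191394 [-0.02   0.002 -0.016 -0.005 -0.004 -0.001 -0.008]
[[75.0, 10.0], [88.0, 99.0], [123.0, 180.0], [181.0, 216.0], [210.0, 222.0]]
```

View pics/w2c.png

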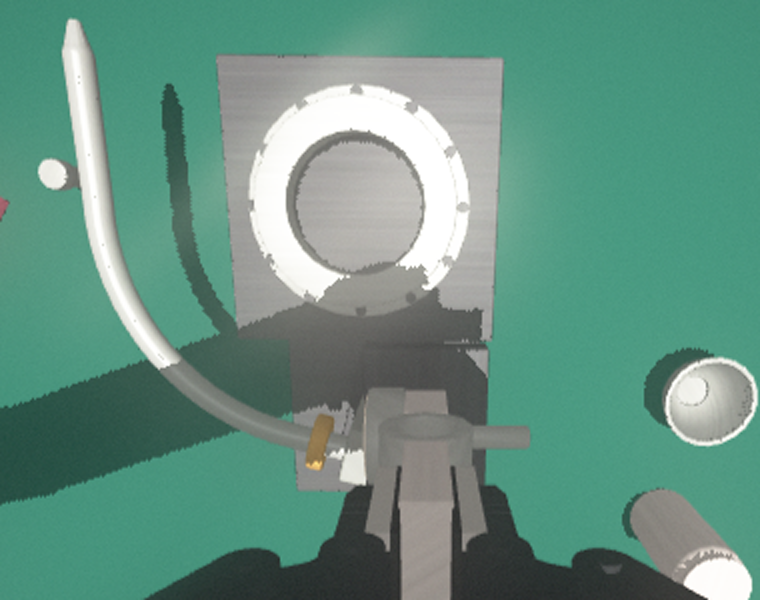

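The wrist view shows the whole bar clearly: the tip at crop (73,20), the sleeve at (320,440) and the ring centre near (358,205). I'll refine the pose and swing by extracting the bar's centre line against the green, using its low saturation.

```bash
cat > fit2.py <<'E'
from fit import *
c={k:v for k,v in np.load("w2c.npz").items()}
im=cv2.imread("pics/w2.png").astype(np.float32); sat=(im.max(2)-im.min(2))/(im.max(2)+1)
def ray_profile(x,s):
    W=toW(bar(s,x[3])[0],x); q=proj("w",W,c); t=np.gradient(q,axis=0); t/=np.hypot(*t.T)[:,None]; n=np.c_[-t[:,1],t[:,0]]
    k=np.arange(-16,16.01,.1); P=q[:,None]+n[:,None]*k[None,:,None]
    v=cv2.remap(sat,P[...,0].astype(np.float32),P[...,1].astype(np.float32),cv2.INTER_LINEAR)
    out=[]
    for i in range(len(s)):
        m=(v[i]<.25).astype(np.uint8); nl,lab,st,_=cv2.connectedComponentsWithStats(m[None],connectivity=8)
        b=[( abs(k[st[j,0]]+st[j,2]*.05),j) for j in range(1,nl) if 3<st[j,2]*.1<18]
        if not b: out.append((np.nan,np.nan,np.nan,np.nan)); continue
        j=min(b)[1]; w=st[j,2]*.1; mid=k[st[j,0]]+w/2-.05; out.append((*(q[i]+n[i]*mid),w,mid))
    return np.array(out)
x=np.load("stand.npy"); s=np.linspace(.02,.235,44)
o=ray_profile(x,s); print(np.c_[s*1000,o].round(1)[::3].tolist())
ok=np.isfinite(o[:,2])&(abs(o[:,2]-np.nanmedian(o[:,2]))<2.5); pts=o[ok,:2]; print(ok.sum())
tip=T([73,19],40,0,2); slv=T([319,442],40,0,2); S=np.linspace(0,.27,800); send=.085+.13*np.radians(80)
def res(x):
    q=proj("w",toW(bar(S,x[3])[0],x),c); r=[]
    for p in pts:
        i=np.argmin(((q-p)**2).sum(1)); t=q[min(i+1,799)]-q[max(i-1,0)]; t/=np.hypot(*t); e=p-q[i]; r.append((t[0]*e[1]-t[1]*e[0])/.5)
    return np.r_[r,q[0]-tip,proj("w",toW(bar([send+.016],x[3])[0],x),c)[0]-slv]
f=least_squares(res,x,loss="soft_l1"); J=f.jac; cv=np.sqrt(np.diag(np.linalg.inv(J.T@J)))
print("stand",f.x.round(4),np.degrees(f.x[2:]).round(2),"sd",cv[:2].round(4),np.degrees(cv[2:]).round(2)); rr=res(f.x); print(rr.round(2)[::3], rr[-4:].round(2))
print("tip",toW(bar([0],0)[0],f.x),"end",toW(bar([send+.009],f.x[3])[0],f.x))
print("ring px",proj("w",toW(np.array([[0,0,.053]]),f.x),c)*2-[[80,0]],"tip",proj("w",toW(bar([0],0)[0],f.x),c)*2-[[80,0]])
np.save("stand2.npy",f.x)
E
python3 fit2.py
```

```text
[[20.0, 79.4, 32.3, 16.1, -1.1], [35.0, 81.5, 48.5, 16.1, -0.9], [50.0, 83.6, 64.2, 16.0, -0.8], [65.0, 85.8, 79.5, 15.7, -0.7], [80.0, 87.7, 94.5, 15.7, -0.5], [95.0, 89.6, 109.0, 15.5, -0.6], [110.0, 92.5, 123.0, 14.8, -0.6], [125.0, 96.8, 136.6, 14.5, -0.5], [140.0, 102.3, 149.5, 14.3, -0.2], [155.0, 109.2, 161.6, 13.7, -0.2], [170.0, 117.3, 172.7, 13.6, -0.3], [185.0, 126.1, 182.9, 13.8, -0.1], [200.0, 136.0, 191.8, 13.8, -0.2], [215.0, 146.5, 199.8, 13.6, 0.0], [230.0, 157.6, 206.4, 13.4, 0.0]]
42
stand [ 0.5843 -0.0444 -2.2772 -0.0664] [-130.48   -3.81] sd [0.0007 0.0007] [0.29 0.49]
[-0.11  0.07  0.15  0.04 -0.26 -0.07 -0.09  0.09  0.17  0.35 -0.28 -0.3
 -0.13 -0.15  0.03 -0.45] [ 0.03  0.1  -0.06 -0.45]
tip [[0.54058855 0.10461712 0.13      ]] end [[ 0.47818705 -0.13400596  0.13      ]]
ring px [[354.12654952 203.44813967]] tip [[72.56601614 18.70965854]]
```

```bash
python3 go.py .5666 .1350 .1526 49.5
```

```text
now [ 0.5695 -0.1355  0.3274] yaw 50.1 turn [-0.13  0.31  0.6 ] shift now-axes [ 20.66 -17.53  17.41] goal-axes [ 20.38 -17.79  17.48]
```

{"api": "play_rows", "payload": {
  "series": [
    [1,-0.9,0,-0.1,0.3,0.6,-1],
    [2.5,-2.2,0,0,0,0,-1],
    [3,-2.6,0,0,0,0,-1],
    [3,-2.6,0,0,0,0,-1],
    [3,-2.6,0,0,0,0,-1],
    [3,-2.6,0,0,0,0,-1],
    [3,-2.6,0,0,0,0,-1],
    [1.9,-1.7,0,0,0,0,-1],
    [0,0,2,0,0,0,-1],
    [0,0,3,0,0,0,-1],
    [0,0,3,0,0,0,-1],
    [0,0,3,0,0,0,-1],
    [0,0,3,0,0,0,-1],
    [0,0,2,0,0,0,-1],
    [0,0,1.4,0,0,0,-1],
    [0,0,0,0,0,0,-1],
    [0,0,0,0,0,0,-1]
  ]
}}

```text
time: 9.32
tool_pos: [0.5682, 0.1349, 0.1545]
tcp_rot: [2.853, 1.313, 0.003]
ft_force: [0.0, -0.2, -1.7]
grip_width: 0.0108
grasp_force: 58.8
```

```bash
python3 go.py .5666 .1350 .1526 49.5; python3 - <<'E'
from h import *
o=ctrl.get_obs(); print(o["ft_force"].round(2),o["wrist_torque"].round(3),R.from_rotvec(o["tcp_rot"]).apply([0,0,1]).round(4))
a=crop(ctrl.camera("top")[:,:,::-1],185,145,70,75,6); b=crop(ctrl.camera("scene")[:,:,::-1],265,160,63,75,6)
cv2.imwrite("pics/pre.png",np.hstack([a,b]))
E
```

```text
now [0.5682 0.1349 0.1545] yaw 49.42 turn [ 0.1  -0.07 -0.08] shift now-axes [-0.09 -0.13  0.19] goal-axes [-0.09 -0.13  0.19]
[ 0.01 -0.17 -1.7 ] [ 0.026 -0.048  0.017] [ 2.1e-03 -1.0e-04 -1.0e+00]
```

View pics/pre.png

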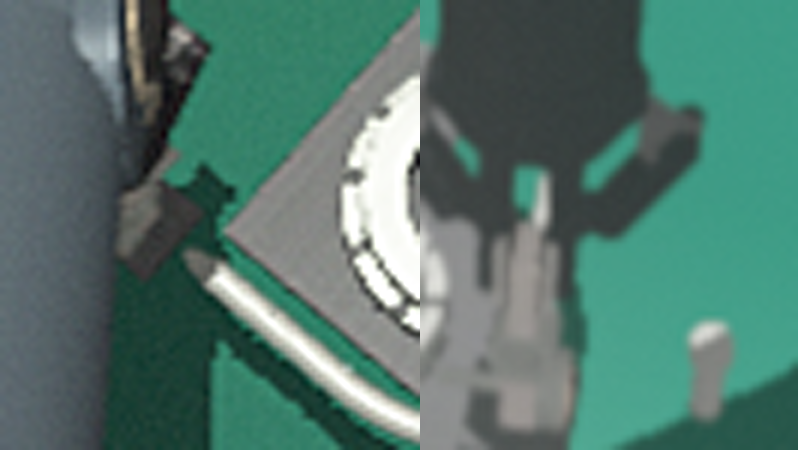

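The view agrees with the measured alignment: the carrier sits just ahead of the tip, in line with the straight. I'll correct the small offset and start threading over the taper.

{"api": "play_rows", "payload": {
  "series": [
    [-0.1,-0.13,0.19,0,0,0,-1],
    [-0.5,0,0,0,0,0,-1],
    [-0.5,0,0,0,0,0,-1],
    [-0.5,0,0,0,0,0,-1],
    [-0.5,0,0,0,0,0,-1],
    [-0.4,0,0,0,0,0,-1],
    [-0.4,0,0,0,0,0,-1],
    [-0.3,0,0,0,0,0,-1],
    [-0.3,0,0,0,0,0,-1],
    [-0.3,0,0,0,0,0,-1],
    [-0.3,0,0,0,0,0,-1],
    [0,0,0,0,0,0,-1]
  ]
}}

```text
time: 10.92
tool_pos: [0.5398, 0.1039, 0.1518]
tcp_rot: [2.854, 1.312, 0.0]
ft_force: [-0.5, 0.2, -3.0]
grip_width: 0.0108
grasp_force: 58.8
```

```bash
cat > st.py <<'E'
from fit import *; from go import *
# state in carrier-on-bar terms; print force/torque in tool axes, estimated s and lateral error, heading error
def st():
    x=np.load("stand2.npy"); F=[];M=[]
    o,p,r=pose()
    F=r.inv().apply(o["ft_force"]);M=r.inv().apply(o["wrist_torque"])
    S=np.linspace(-.06,.3,3601); P,ph=bar(np.maximum(S,0),x[3]); P[S<0,0]+=S[S<0]; W=toW(P,x)
    i=np.argmin(((W[:,:2]-p[:2])**2).sum(1)); hd=np.degrees(ph[i]+x[2])+180; yaw=np.degrees(np.arctan2(*r.apply([1,0,0])[[1,0]]))
    e=r.inv().apply(p-np.r_[W[i,:2],.1526])*1000
    print("t",round(o["time"],2),"s mm",round(S[i]*1000,1),"off tool mm",e.round(2),"yaw",round(yaw,2),"want",round((hd+180)%360-180,2),"F tool",F.round(1),"M tool",M.round(2),"grip",round(o["grip_width"],4),"zax",r.apply([0,0,1])[:2].round(4))
if __name__=="__main__": st()
E
python3 st.py
```

```text
t 10.93 s mm 1.1 off tool mm [-0.01 -0.14  0.82] yaw 49.38 want 49.52 F tool [-0.2 -0.5  3. ] M tool [ 0.    0.   -0.01] grip 0.0108 zax [ 0.0004 -0.0008]
```

{"api": "play_rows", "payload": {
  "series": [
    [-0.2,0.0,-0.06,0,0,0,-1],
    [-0.3,0,0,0,0,0,-1],
    [-0.3,0,0,0,0,0,-1],
    [-0.3,0,0,0,0,0,-1],
    [-0.3,0,0,0,0,0,-1],
    [-0.3,0,0,0,0,0,-1],
    [0,0,0,0,0,0,-1]
  ]
}}

```text
time: 11.8
tool_pos: [0.5287, 0.0909, 0.1524]
tcp_rot: [2.854, 1.312, 0.0]
ft_force: [0.4, -0.3, -3.0]
grip_width: 0.0111
grasp_force: 58.8
```

```bash
python3 st.py
```

```text
t 11.8 s mm 18.1 off tool mm [-0.02 -0.17  0.2 ] yaw 49.37 want 49.52 F tool [0.  0.5 3. ] M tool [0.03 0.03 0.02] grip 0.0111 zax [ 0.0005 -0.0007]
```

{"api": "play_rows", "payload": {
  "series": [
    [-0.4,0.0,0,0,0,0,-1],
    [-0.4,0,0,0,0,0,-1],
    [-0.4,0,0,0,0,0,-1],
    [-0.4,0,0,0,0,0,-1],
    [-0.4,0,0,0,0,0,-1],
    [-0.4,0,0,0,0,0,-1],
    [-0.4,0,0,0,0,0,-1],
    [0,0,0,0,0,0,-1]
  ]
}}

```text
time: 12.8
tool_pos: [0.5104, 0.0696, 0.1524]
tcp_rot: [2.854, 1.312, 0.0]
ft_force: [-0.2, 0.4, -2.6]
grip_width: 0.011
grasp_force: 58.8
```

```bash
python3 st.py
```

```text
t 12.8 s mm 46.2 off tool mm [-0.   -0.22  0.2 ] yaw 49.37 want 49.52 F tool [ 0.1 -0.4  2.6] M tool [ 0.01  0.01 -0.01] grip 0.011 zax [ 0.0004 -0.0007]
```

{"api": "play_rows", "payload": {
  "series": [
    [0,0.15,0,0,0,0,-1],
    [0,0,0,0,0,0,-1]
  ]
}}

```text
time: 13.05
tool_pos: [0.512, 0.069, 0.1524]
tcp_rot: [2.853, 1.312, 0.001]
ft_force: [0.5, 0.8, -2.6]
grip_width: 0.0109
grasp_force: 58.8
```

```bash
python3 st.py
```

```text
t 13.05 s mm 45.7 off tool mm [0.05 1.37 0.21] yaw 49.4 want 49.52 F tool [ 0.9 -0.1  2.6] M tool [-0.01  0.02 -0.01] grip 0.0109 zax [ 0.0007 -0.0008]
```

{"api": "play_rows", "payload": {
  "series": [
    [0,-0.15,0,0,0,0,-1],
    [0,-0.15,0,0,0,0,-1],
    [0,0,0,0,0,0,-1]
  ]
}}

```text
time: 13.42
tool_pos: [0.5096, 0.0708, 0.1524]
tcp_rot: [2.853, 1.312, 0.001]
ft_force: [0.8, -1.4, -2.9]
grip_width: 0.0111
grasp_force: 58.7
```

```bash
python3 st.py
```

```text
t 13.43 s mm 45.8 off tool mm [ 0.   -1.64  0.18] yaw 49.4 want 49.52 F tool [-0.5  1.5  2.9] M tool [-0.22  0.06 -0.02] grip 0.0111 zax [ 0.001 -0.001]
```

Contact begins at about -1.6 mm lateral with only 1.5 N, so the bar's centre is within about 0.1 mm of the fitted line. I'll plan the centred path through the kink and bend, printing the deltas per row.

```bash
cat > plan.py <<'E'
from fit import *; from go import *
from scipy.ndimage import gaussian_filter1d
def path(x):
    s=np.arange(-.02,.30,.0005); P,_=bar(np.maximum(s,0),x[3]); P[s<0,0]+=s[s<0]
    C=[];Y=[]; 
    for i in range(len(s)):
        Q=P[max(i-26,0):i+27,:2]; m=Q.mean(0); v=np.linalg.svd(Q-m)[2][0]; v=v*np.sign(v@(Q[-1]-Q[0])); n=np.array([-v[1],v[0]]); d=(Q-m)@n
        c=m+n*(d.max()+d.min())/2; C.append(c+v*((P[i,:2]-c)@v)); Y.append(np.arctan2(v[1],v[0]))
    C=np.array(C); W=toW(np.c_[C,np.full(len(s),.1526)],x); return s,W,np.unwrap(np.array(Y))+x[2]+np.pi
def plan(n,ds,dlat=0.,dyaw=0.):
    x=np.load("stand2.npy"); s,W,Y=path(x); o,p,r=pose(); i=np.argmin(((W[:,:2]-p[:2])**2).sum(1)); s0=s[i]
    # bias estimate: start from the measured pose; targets on the path (dlat mm along tool y, dyaw deg added)
    cp,cr=p,r
    for k in range(1,n+1):
        sk=s0+k*ds; t=np.array([np.interp(sk,s,W[:,j]) for j in range(3)]); g=goal(np.degrees(np.interp(sk,s,Y))+dyaw)
        t=t+g.apply([0,dlat/1000,0]); d=cr.inv().apply(t-cp)*100; a=(cr.inv()*g).as_rotvec(degrees=True)
        print("[%.2f, %.2f, %.2f, %.1f, %.1f, %.1f, -1]"%(*d,*a),"s=%.0f"%(sk*1000)); cp,cr=t,g
if __name__=="__main__": plan(int(sys.argv[1]),float(sys.argv[2])/1000,*map(float,sys.argv[3:]))
E
python3 plan.py 13 4
```

```text
[-0.42, 0.16, -0.02, 0.1, 0.0, -0.1, -1] s=50
[-0.40, 0.00, 0.00, 0.0, 0.0, 0.0, -1] s=54
[-0.40, -0.00, -0.00, 0.0, 0.0, 0.0, -1] s=58
[-0.40, -0.00, -0.00, 0.0, 0.0, 0.0, -1] s=62
[-0.40, 0.00, 0.00, 0.0, 0.0, 0.0, -1] s=66
[-0.40, -0.00, -0.00, 0.0, 0.0, 0.0, -1] s=70
[-0.40, -0.00, -0.00, 0.0, -0.0, 0.1, -1] s=74
[-0.40, -0.00, -0.00, -0.0, -0.0, 0.3, -1] s=78
[-0.40, 0.00, 0.00, -0.0, -0.0, 0.3, -1] s=82
[-0.40, 0.00, 0.00, 0.0, -0.0, 0.1, -1] s=86
[-0.40, 0.01, 0.00, 0.0, 0.0, -0.4, -1] s=90
[-0.40, 0.01, 0.00, -0.0, 0.0, -0.9, -1] s=94
[-0.40, 0.01, 0.00, 0.0, 0.0, -1.5, -1] s=98
```

{"api": "play_rows", "payload": {
  "series": [
    [0,0.16,-0.02,0.1,0,-0.1,-1],
    [-0.42,0,0,0,0,0,-1],
    [-0.4,0,0,0,0,0,-1],
    [-0.4,0,0,0,0,0,-1],
    [-0.4,0,0,0,0,0,-1],
    [-0.4,0,0,0,0,0,-1],
    [-0.4,0,0,0,0,0,-1],
    [-0.4,0,0,0,0,0.1,-1],
    [-0.4,0,0,0,0,0.3,-1],
    [-0.4,0,0,0,0,0.3,-1],
    [0,0,0,0,0,0,-1]
  ]
}}

```text
time: 14.8
tool_pos: [0.4869, 0.0421, 0.1526]
tcp_rot: [-2.861, -1.296, 0.001]
ft_force: [-0.7, 0.4, -3.0]
grip_width: 0.0109
grasp_force: 58.8
```

```bash
python3 st.py; python3 plan.py 6 4
```

```text
t 14.8 s mm 82.4 off tool mm [ 0.   -0.21 -0.01] yaw 48.76 want 49.52 F tool [-0.2 -0.8  3. ] M tool [ 0.01 -0.03 -0.04] grip 0.0109 zax [-0.0009  0.0005]
[-0.41, 0.02, 0.00, -0.1, 0.0, 0.0, -1] s=87
[-0.40, 0.01, 0.00, -0.0, 0.0, -0.4, -1] s=91
[-0.40, 0.01, 0.00, 0.0, 0.0, -1.0, -1] s=95
[-0.40, 0.01, 0.00, 0.0, 0.0, -1.5, -1] s=99
[-0.40, 0.01, 0.00, 0.0, 0.0, -1.8, -1] s=103
[-0.40, 0.01, 0.00, -0.0, 0.0, -1.8, -1] s=107
```

{"api": "play_rows", "payload": {
  "series": [
    [-0.41,0.02,0,-0.1,0,0,-1],
    [-0.4,0.01,0,0,0,-0.4,-1],
    [-0.4,0.01,0,0,0,-1,-1],
    [-0.4,0.01,0,0,0,-1.5,-1],
    [-0.4,0.01,0,0,0,-1.8,-1],
    [0,0,0,0,0,0,-1]
  ]
}}

```text
time: 15.55
tool_pos: [0.4744, 0.0263, 0.1526]
tcp_rot: [2.805, 1.413, 0.0]
ft_force: [0.0, -0.3, -3.6]
grip_width: 0.0112
grasp_force: 58.9
```

```bash
python3 st.py; python3 plan.py 6 4
```

```text
t 15.55 s mm 102.6 off tool mm [ 0.04  0.47 -0.02] yaw 53.48 want 53.47 F tool [-0.3  0.2  3.6] M tool [-0.02 -0.01  0.04] grip 0.0112 zax [ 0.0005 -0.0006]
[-0.39, -0.01, 0.00, 0.0, 0.0, -1.7, -1] s=107
[-0.40, 0.01, 0.00, 0.0, 0.0, -1.8, -1] s=111
[-0.40, 0.01, 0.00, 0.0, 0.0, -1.8, -1] s=115
[-0.40, 0.01, 0.00, 0.0, 0.0, -1.8, -1] s=119
[-0.40, 0.01, 0.00, 0.0, 0.0, -1.8, -1] s=123
[-0.40, 0.01, 0.00, -0.0, 0.0, -1.8, -1] s=127
```

{"api": "play_rows", "payload": {
  "series": [
    [-0.39,-0.01,0,0,0,-1.7,-1],
    [-0.4,0.01,0,0,0,-1.8,-1],
    [-0.4,0.01,0,0,0,-1.8,-1],
    [-0.4,0.01,0,0,0,-1.8,-1],
    [-0.4,0.01,0,0,0,-1.8,-1],
    [-0.4,0.01,0,0,0,-1.8,-1],
    [0,0,0,0,0,0,-1]
  ]
}}

```text
time: 16.42
tool_pos: [0.4622, 0.0058, 0.1526]
tcp_rot: [2.661, 1.668, 0.0]
ft_force: [0.5, 0.3, -2.8]
grip_width: 0.011
grasp_force: 58.9
```

```bash
python3 st.py; python3 plan.py 6 4
```

```text
t 16.43 s mm 126.6 off tool mm [ 0.04  0.61 -0.  ] yaw 64.18 want 64.05 F tool [0.4 0.3 2.8] M tool [-0.01  0.   -0.06] grip 0.011 zax [ 0.0005 -0.0007]
[-0.39, -0.02, 0.00, 0.0, 0.0, -1.6, -1] s=131
[-0.40, 0.01, 0.00, -0.0, 0.0, -1.8, -1] s=135
[-0.40, 0.01, 0.00, 0.0, 0.0, -1.8, -1] s=139
[-0.40, 0.01, 0.00, 0.0, 0.0, -1.8, -1] s=143
[-0.40, 0.01, 0.00, 0.0, 0.0, -1.8, -1] s=147
[-0.40, 0.01, 0.00, 0.0, 0.0, -1.8, -1] s=151
```

{"api": "play_rows", "payload": {
  "series": [
    [-0.39,-0.02,0,0,0,-1.6,-1],
    [-0.4,0.01,0,0,0,-1.8,-1],
    [-0.4,0.01,0,0,0,-1.8,-1],
    [-0.4,0.01,0,0,0,-1.8,-1],
    [-0.4,0.01,0,0,0,-1.8,-1],
    [0,0,0,0,0,0,-1]
  ]
}}

```text
time: 17.18
tool_pos: [0.4548, -0.0126, 0.1526]
tcp_rot: [2.525, 1.868, -0.0]
ft_force: [1.0, -0.4, -2.9]
grip_width: 0.0108
grasp_force: 58.9
```

```bash
python3 st.py
```

```text
t 17.18 s mm 146.5 off tool mm [-0.02  0.59 -0.03] yaw 72.98 want 72.82 F tool [-0.1  1.1  2.9] M tool [-0.03 -0.01  0.05] grip 0.0108 zax [ 0.0005 -0.0007]
```

{"api": "play_rows", "payload": {
  "series": [
    [0,0.1,0,0,0,0,-1],
    [0,0,0,0,0,0,-1]
  ]
}}

```text
time: 17.42
tool_pos: [0.4557, -0.0124, 0.1525]
tcp_rot: [2.525, 1.869, -0.001]
ft_force: [-1.5, 0.8, -2.1]
grip_width: 0.0109
grasp_force: 58.9
```

```bash
python3 st.py
```

```text
t 17.43 s mm 146.1 off tool mm [0.03 1.38 0.07] yaw 73.01 want 72.65 F tool [ 0.4 -1.6  2.1] M tool [ 0.19 -0.06  0.  ] grip 0.0109 zax [-0.0001 -0.0008]
```

{"api": "play_rows", "payload": {
  "series": [
    [0,-0.2,0,0,0,0,-1],
    [0,0,0,0,0,0,-1]
  ]
}}

```text
time: 17.68
tool_pos: [0.4539, -0.0118, 0.1526]
tcp_rot: [2.524, 1.868, 0.0]
ft_force: [0.7, 0.7, -2.7]
grip_width: 0.0114
grasp_force: 58.9
```

```bash
python3 st.py;python3 plan.py 6 4
```

```text
t 17.68 s mm 146.0 off tool mm [ 0.02 -0.51 -0.01] yaw 73.02 want 72.6 F tool [0.9 0.4 2.7] M tool [0.01 0.02 0.03] grip 0.0114 zax [ 0.0007 -0.0007]
[-0.40, 0.09, 0.00, 0.1, 0.0, -1.3, -1] s=150
[-0.40, 0.01, 0.00, 0.0, 0.0, -1.8, -1] s=154
[-0.40, 0.01, 0.00, 0.0, 0.0, -1.8, -1] s=158
[-0.40, 0.01, 0.00, -0.0, 0.0, -1.8, -1] s=162
[-0.40, 0.01, 0.00, 0.0, 0.0, -1.8, -1] s=166
[-0.40, 0.01, 0.00, 0.0, 0.0, -1.8, -1] s=170
```

{"api": "play_rows", "payload": {
  "series": [
    [0,0.07,0,0,0,0,-1],
    [-0.4,0.01,0,0.1,0,-1.3,-1],
    [-0.4,0.01,0,0,0,-1.8,-1],
    [-0.4,0.01,0,0,0,-1.8,-1],
    [-0.4,0.01,0,0,0,-1.8,-1],
    [-0.4,0.01,0,0,0,-1.8,-1],
    [-0.4,0.01,0,0,0,-1.8,-1],
    [-0.4,0.01,0,0,0,-1.8,-1],
    [0,0,0,0,0,0,-1]
  ]
}}

```text
time: 18.8
tool_pos: [0.4495, -0.0402, 0.1527]
tcp_rot: [-2.315, -2.123, 0.002]
ft_force: [-0.5, -0.4, -2.7]
grip_width: 0.0112
grasp_force: 58.8
```

```bash
python3 st.py;python3 plan.py 6 4 -0.15
```

```text
t 18.8 s mm 174.8 off tool mm [ 0.04  0.55 -0.08] yaw 85.05 want 85.3 F tool [-0.5 -0.5  2.7] M tool [-0.02  0.01  0.  ] grip 0.0112 zax [-0.0011 -0.0004]
[-0.42, -0.03, 0.01, -0.1, 0.0, -2.1, -1] s=179
[-0.40, 0.01, 0.00, 0.0, 0.0, -1.8, -1] s=183
[-0.40, 0.01, 0.00, 0.0, 0.0, -1.8, -1] s=187
[-0.40, 0.01, 0.00, 0.0, 0.0, -1.8, -1] s=191
[-0.40, 0.01, 0.00, 0.0, 0.0, -1.8, -1] s=195
[-0.40, 0.01, 0.00, 0.0, 0.0, -1.8, -1] s=199
```

{"api": "play_rows", "payload": {
  "series": [
    [-0.41,-0.03,0,0,0,-2.1,-1],
    [-0.4,0.01,0,0,0,-1.8,-1],
    [-0.4,0.01,0,0,0,-1.8,-1],
    [-0.4,0.01,0,0,0,-1.8,-1],
    [-0.4,0.01,0,0,0,-1.8,-1],
    [0,0,0,0,0,0,-1]
  ]
}}

```text
time: 19.55
tool_pos: [0.4493, -0.0598, 0.1527]
tcp_rot: [-2.135, -2.303, 0.002]
ft_force: [0.4, 1.0, -3.9]
grip_width: 0.0111
grasp_force: 58.9
```

```bash
python3 st.py
```

```text
t 19.55 s mm 194.5 off tool mm [-0.04  0.47 -0.05] yaw 94.34 want 93.98 F tool [1.  0.5 3.9] M tool [ 0.01 -0.04  0.02] grip 0.0111 zax [-0.0011 -0.0003]
```

{"api": "play_rows", "payload": {
  "series": [
    [0,0.08,0,0,0,0,-1],
    [0,0,0,0,0,0,-1]
  ]
}}

```text
time: 19.8
tool_pos: [0.4499, -0.0594, 0.1525]
tcp_rot: [-2.134, -2.304, 0.002]
ft_force: [-0.1, -0.3, -2.9]
grip_width: 0.011
grasp_force: 58.9
```

```bash
python3 st.py
```

```text
t 19.8 s mm 194.1 off tool mm [-0.03  1.17  0.06] yaw 94.4 want 93.8 F tool [-0.3 -0.1  2.9] M tool [0.08 0.03 0.09] grip 0.011 zax [-0.0016 -0.0002]
```

{"api": "play_rows", "payload": {
  "series": [
    [0,-0.18,0,0,0,0,-1],
    [0,0,0,0,0,0,-1]
  ]
}}

```text
time: 20.05
tool_pos: [0.4481, -0.0597, 0.1526]
tcp_rot: [-2.134, -2.304, 0.001]
ft_force: [-0.1, 0.6, -2.2]
grip_width: 0.0109
grasp_force: 58.8
```

```bash
python3 st.py;python3 plan.py 6 4
```

```text
t 20.05 s mm 194.3 off tool mm [ 0.02 -0.68 -0.02] yaw 94.4 want 93.89 F tool [ 0.6 -0.1  2.2] M tool [ 0.03 -0.04  0.01] grip 0.0109 zax [-0.0012 -0.0002]
[-0.42, 0.10, 0.00, -0.1, 0.0, -1.3, -1] s=199
[-0.40, 0.01, 0.00, 0.0, 0.0, -1.8, -1] s=203
[-0.40, 0.01, 0.00, -0.0, 0.0, -1.8, -1] s=207
[-0.40, 0.01, 0.00, -0.0, 0.0, -1.8, -1] s=211
[-0.40, 0.01, 0.00, 0.0, 0.0, -1.8, -1] s=215
[-0.40, 0.01, 0.00, -0.0, 0.0, -1.8, -1] s=219
```

{"api": "play_rows", "payload": {
  "series": [
    [0,0.08,0,0,0,0,-1],
    [-0.42,0.01,0,-0.1,0,-1.3,-1],
    [-0.4,0.01,0,0,0,-1.8,-1],
    [-0.4,0.01,0,0,0,-1.8,-1],
    [-0.4,0.01,0,0,0,-1.8,-1],
    [-0.4,0.01,0,0,0,-1.8,-1],
    [-0.4,0.01,0,0,0,-1.8,-1],
    [0,0,0,0,0,0,-1]
  ]
}}

```text
time: 21.05
tool_pos: [0.4532, -0.0841, 0.1527]
tcp_rot: [1.92, 2.486, 0.0]
ft_force: [-0.1, 0.6, -3.3]
grip_width: 0.0106
grasp_force: 58.8
```

```bash
python3 st.py;python3 plan.py 6 4 -0.2
```

```text
t 21.05 s mm 219.2 off tool mm [-0.04  0.41 -0.08] yaw 104.65 want 104.86 F tool [0.6 0.  3.3] M tool [-0.06 -0.01  0.01] grip 0.0106 zax [ 0.0008 -0.0003]
[-0.38, -0.02, 0.01, 0.0, 0.0, -1.9, -1] s=223
[-0.40, 0.01, 0.00, -0.0, 0.0, -1.8, -1] s=227
[-0.40, 0.01, 0.00, 0.0, 0.0, -1.8, -1] s=231
[-0.40, 0.01, 0.00, 0.0, 0.0, -1.8, -1] s=235
[-0.40, 0.01, 0.00, 0.0, 0.0, -1.8, -1] s=239
[-0.40, 0.01, 0.00, 0.0, 0.0, -1.8, -1] s=243
```

{"api": "play_rows", "payload": {
  "series": [
    [-0.39,-0.02,0,0,0,-1.9,-1],
    [-0.4,0.01,0,0,0,-1.8,-1],
    [-0.4,0.01,0,0,0,-1.8,-1],
    [-0.4,0.01,0,0,0,-1.8,-1],
    [-0.4,0.01,0,0,0,-1.8,-1],
    [-0.4,0.01,0,0,0,-1.8,-1],
    [0,0,0,0,0,0,-1]
  ]
}}

```text
time: 21.92
tool_pos: [0.4614, -0.1061, 0.1527]
tcp_rot: [1.675, 2.657, 0.0]
ft_force: [0.0, 1.3, -3.6]
grip_width: 0.0109
grasp_force: 58.9
```

```bash
python3 st.py
```

```text
t 21.93 s mm 242.8 off tool mm [-0.04  0.51 -0.06] yaw 115.54 want 115.27 F tool [1.2 0.6 3.6] M tool [ 0.02 -0.03  0.07] grip 0.0109 zax [ 0.0007 -0.0002]
```

{"api": "play_rows", "payload": {
  "series": [
    [0,0.07,0,0,0,0,-1],
    [0,0,0,0,0,0,-1]
  ]
}}

```text
time: 22.18
tool_pos: [0.4617, -0.1055, 0.1525]
tcp_rot: [1.674, 2.658, -0.0]
ft_force: [-0.5, -0.3, -1.8]
grip_width: 0.0111
grasp_force: 58.8
```

```bash
python3 st.py
```

```text
t 22.18 s mm 242.4 off tool mm [0.02 1.05 0.05] yaw 115.59 want 115.09 F tool [-0.1 -0.6  1.8] M tool [ 0.16 -0.04 -0.01] grip 0.0111 zax [-0.     -0.0001]
```

{"api": "play_rows", "payload": {
  "series": [
    [0,-0.16,0,0,0,0,-1],
    [0,0,0,0,0,0,-1]
  ]
}}

```text
time: 22.42
tool_pos: [0.4605, -0.1062, 0.1527]
tcp_rot: [1.674, 2.658, 0.001]
ft_force: [0.1, 0.3, -2.9]
grip_width: 0.0107
grasp_force: 58.9
```

```bash
python3 st.py;python3 plan.py 8 4 -0.2
```

```text
t 22.43 s mm 242.6 off tool mm [ 0.04 -0.38 -0.09] yaw 115.59 want 115.18 F tool [0.2 0.2 2.9] M tool [-0.02 -0.02  0.04] grip 0.0107 zax [ 0.0007 -0.    ]
[-0.39, 0.05, 0.01, 0.0, 0.0, -1.3, -1] s=247
[-0.40, 0.01, 0.00, -0.0, 0.0, -1.8, -1] s=251
[-0.40, 0.01, 0.00, 0.0, 0.0, -1.8, -1] s=255
[-0.40, 0.01, 0.00, 0.0, 0.0, -1.7, -1] s=259
[-0.40, 0.00, 0.00, 0.0, 0.0, -1.4, -1] s=263
[-0.40, 0.00, 0.00, -0.0, 0.0, -1.1, -1] s=267
[-0.40, -0.00, -0.00, 0.0, 0.0, -0.7, -1] s=271
[-0.40, -0.00, -0.00, -0.0, 0.0, -0.3, -1] s=275
```

{"api": "play_rows", "payload": {
  "series": [
    [-0.39,0.03,0,0,0,-1.3,-1],
    [-0.4,0.01,0,0,0,-1.8,-1],
    [-0.4,0.01,0,0,0,-1.8,-1],
    [-0.4,0.01,0,0,0,-1.7,-1],
    [0,0,0,0,0,0,-1]
  ]
}}

```text
time: 23.05
tool_pos: [0.4687, -0.1205, 0.1527]
tcp_rot: [1.519, 2.749, 0.0]
ft_force: [0.0, 0.8, -4.1]
grip_width: 0.0109
grasp_force: 59.0
```

```bash
python3 st.py; python3 plan.py 9 2 -0.4
```

```text
t 23.05 s mm 259.0 off tool mm [-0.   -0.01 -0.07] yaw 122.17 want 122.41 F tool [0.7 0.5 4.1] M tool [-0.01  0.03  0.03] grip 0.0109 zax [ 0.0008 -0.0003]
[-0.20, -0.01, 0.01, 0.0, 0.0, -0.9, -1] s=261
[-0.20, -0.00, -0.00, -0.0, 0.0, -0.7, -1] s=263
[-0.20, -0.00, -0.00, 0.0, 0.0, -0.6, -1] s=265
[-0.20, -0.00, -0.00, -0.0, 0.0, -0.5, -1] s=267
[-0.20, -0.00, -0.00, 0.0, 0.0, -0.4, -1] s=269
[-0.20, -0.00, -0.00, -0.0, 0.0, -0.3, -1] s=271
[-0.20, -0.00, -0.00, 0.0, 0.0, -0.2, -1] s=273
[-0.20, -0.00, -0.00, 0.0, 0.0, -0.1, -1] s=275
[-0.20, -0.00, -0.00, 0.0, 0.0, -0.0, -1] s=277
```

{"api": "play_rows", "payload": {
  "series": [
    [-0.2,-0.01,0,0,0,-0.9,-1],
    [-0.2,0,0,0,0,-0.7,-1],
    [-0.2,0,0,0,0,-0.6,-1],
    [-0.2,0,0,0,0,-0.5,-1],
    [0,0,0,0,0,0,-1]
  ]
}}

```text
time: 23.68
tool_pos: [0.4725, -0.1264, 0.1525]
tcp_rot: [-1.452, -2.785, -0.0]
ft_force: [-2.1, 2.6, -3.4]
grip_width: 0.0109
grasp_force: 59.0
```

```bash
python3 st.py; python3 plan.py 5 2 -0.4
```

```text
t 23.68 s mm 266.1 off tool mm [ 0.04 -0.19  0.11] yaw 124.91 want 125.53 F tool [ 3.4 -0.3  3.4] M tool [0.06 0.54 0.03] grip 0.0109 zax [-0.0003  0.0005]
[-0.19, -0.00, -0.01, 0.0, -0.0, -0.0, -1] s=268
[-0.20, -0.00, -0.00, 0.0, 0.0, -0.3, -1] s=270
[-0.20, -0.00, -0.00, 0.0, 0.0, -0.2, -1] s=272
[-0.20, -0.00, -0.00, -0.0, 0.0, -0.1, -1] s=274
[-0.20, -0.00, -0.00, 0.0, 0.0, -0.1, -1] s=276
```

{"api": "play_rows", "payload": {
  "series": [
    [-0.15,0,0,0,0,-0.4,-1],
    [-0.15,0,0,0,0,-0.2,-1],
    [-0.15,0,0,0,0,-0.2,-1]
  ]
}}

```text
time: 24.05
tool_pos: [0.4751, -0.1303, 0.1525]
tcp_rot: [-1.433, -2.795, -0.0]
ft_force: [-3.6, 3.3, -0.1]
grip_width: 0.0107
grasp_force: 59.2
```

```bash
python3 st.py; python3 plan.py 3 2 -0.4
```

```text
t 24.05 s mm 270.7 off tool mm [ 0.04 -0.35  0.09] yaw 125.71 want 125.72 F tool [ 4.8 -1.   0.1] M tool [ 0.05  1.29 -0.04] grip 0.0107 zax [-0.0005  0.0004]
[-0.18, 0.00, -0.01, -0.0, -0.0, 0.2, -1] s=273
[-0.20, -0.00, -0.00, 0.0, 0.0, -0.1, -1] s=275
[-0.20, -0.00, -0.00, 0.0, 0.0, -0.1, -1] s=277
```

{"api": "play_rows", "payload": {
  "series": [
    [-0.1,0,-0.01,0,0,0,-1],
    [-0.1,0,0,0,0,0,-1]
  ]
}}

```text
time: 24.3
tool_pos: [0.4753, -0.1306, 0.1526]
tcp_rot: [-1.431, -2.792, -0.002]
ft_force: [-5.0, 5.9, 2.0]
grip_width: 0.0109
grasp_force: 59.6
```

```bash
python3 st.py; python3 - <<'E'
from h import *
a=crop(ctrl.camera("top")[:,:,::-1],285,175,50,56,8); b=crop(ctrl.camera("scene")[:,:,::-1],215,120,50,56,8)
cv2.imwrite("pics/end.png",np.hstack([a,b]))
E
```

```text
t 24.3 s mm 271.1 off tool mm [ 0.   -0.35  0.03] yaw 125.72 want 125.72 F tool [ 7.8 -0.6 -1.9] M tool [ 0.12  2.13 -0.03] grip 0.0109 zax [-0.003   0.0028]
```

View pics/end.png

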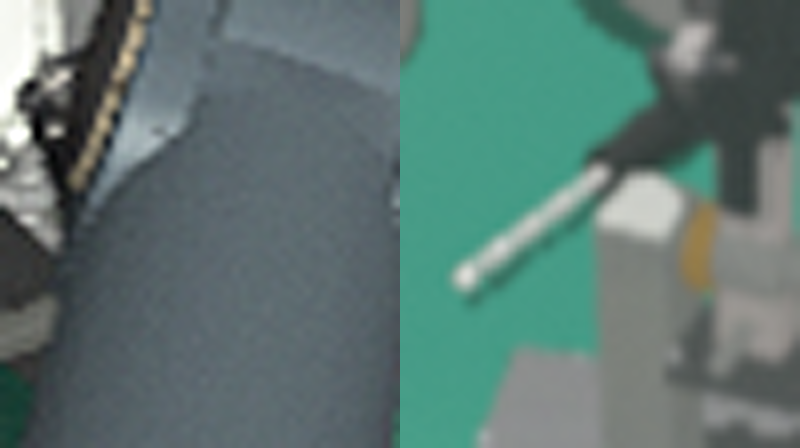

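The scene crop shows the carrier's bush against the brass sleeve at about (702,245), with the sleeve close to the post. The foot's front edge, near (670,375), overlaps the post in the view. Motion has stopped with force building to 7.8 N, so I'll check how far the sleeve has travelled before pushing further.

```bash
python3 - <<'E'
from fit import *; from go import *
x=np.load("stand2.npy"); c=C["scene"]
def brass(im):
    h=cv2.cvtColor(im[:,:,::-1].copy() if False else im,cv2.COLOR_BGR2HSV); m=cv2.inRange(h,(10,90,60),(30,255,255)); m[:120]=0;m[180:]=0;m[:,:235]=0;m[:,275:]=0
    v,u=np.nonzero(m); return len(u),u.min(),u.max(),u.mean().round(2),v.mean().round(2),v.min(),v.max()
print("before",brass(cv2.imread("pics/scene0.png")))
im=ctrl.camera("scene")[:,:,::-1].copy(); print("now",brass(im))
send=.085+.13*np.radians(80)
for e in (0,.005,.010): print(e,proj("scene",toW(bar([send+.016+e],x[3])[0],x),c).round(2))
# foot front corners & post predicted
o,p,r=pose()
for nm,v in {"foot front +y/-y top":[[-.028,.022,.061],[-.028,-.022,.061]],"foot front bottom":[[-.028,.022,.073],[-.028,-.022,.073]],"foot rear":[[.028,.022,.061],[.028,-.022,.061]]}.items(): print(nm,(proj("scene",p+r.apply(v),c)-[215,120])*8+[400,0])
P,ph=bar([send+.032],x[3]); print("post face centre",(proj("scene",toW(np.array([[P[0,0],P[0,1],z] for z in(.142,.09)]),x),c)-[215,120])*8+[400,0])
E
```

```text
before (37, np.int64(252), np.int64(258), np.float64(254.62), np.float64(150.35), np.int64(146), np.int64(155))
now (25, np.int64(250), np.int64(253), np.float64(251.8), np.float64(150.32), np.int64(146), np.int64(155))
0 [[254.92 150.51]]
0.005 [[253.35 150.11]]
0.01 [[251.79 149.72]]
foot front +y/-y top [[655.14354039 350.82280936]
 [704.08821097 287.59354873]]
foot front bottom [[655.70662068 376.9881232 ]
 [704.36332144 313.50871947]]
foot rear [[795.00092616 387.24735512]
 [841.29773552 322.32082564]]
post face centre [[679.07195137 206.65706993]
 [680.36998026 322.81612024]]
```

```bash
python3 st.py; python3 - <<'E'
from h import *
b=crop(ctrl.camera("scene")[:,:,::-1],232,130,50,52,11)
cv2.imwrite("pics/end2.png",b)
E
```

```text
t 24.45 s mm 271.1 off tool mm [-0.01 -0.36  0.04] yaw 125.72 want 125.72 F tool [ 7.7 -0.6 -2.2] M tool [ 0.14  1.88 -0.07] grip 0.0109 zax [-0.0029  0.0026]
```

View pics/end2.png

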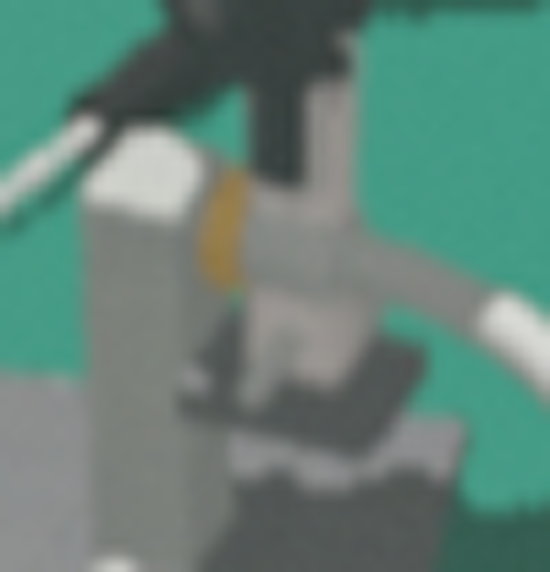

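The sleeve has moved about 6–7 of its 10 mm. The foot trails about 4 mm behind the lug, and F and M_y are rising together. That points to the carrier pitching in the pads and binding on the bar, because it is pushed about 40 mm above the bar. I'll stop pushing, back off a little, let the carrier hang free and check it.

{"api": "play_rows", "payload": {
  "series": [
    [0.1,0,0,0,0,0,-1],
    [0.1,0,0,0,0,0,-1],
    [0,0,0,0,0,0,-1]
  ]
}}

```text
time: 24.88
tool_pos: [0.4751, -0.1304, 0.1525]
tcp_rot: [-1.434, -2.795, 0.0]
ft_force: [-1.5, 2.5, -3.8]
grip_width: 0.0112
grasp_force: 58.7
```

```bash
python3 st.py
```

```text
t 24.88 s mm 270.7 off tool mm [-0.05 -0.38  0.11] yaw 125.69 want 125.72 F tool [2.9 0.3 3.8] M tool [-0.02  1.05 -0.05] grip 0.0112 zax [-0.0002  0.    ]
```

{"api": "play_rows", "payload": {
  "series": [
    [0.1,0,0,0,0,0,-1],
    [0,0,0,0,0,0,-1]
  ]
}}

```text
time: 25.12
tool_pos: [0.475, -0.1301, 0.1528]
tcp_rot: [1.433, 2.794, -0.0]
ft_force: [-0.6, 1.1, -3.9]
grip_width: 0.011
grasp_force: 58.6
```

```bash
python3 st.py
```

```text
t 25.12 s mm 270.5 off tool mm [ 0.03 -0.29 -0.21] yaw 125.68 want 125.72 F tool [1.2 0.2 3.9] M tool [0.09 0.58 0.02] grip 0.011 zax [ 0.0011 -0.0008]
```

{"api": "play_rows", "payload": {
  "series": [
    [0.05,0,0,0,0,0,-0.7],
    [0,0,0,0,0,0,-0.6],
    [0,0,0,0,0,0,-0.6],
    [0,0,0,0,0,0,-0.6]
  ]
}}

```text
time: 25.62
tool_pos: [0.4749, -0.1295, 0.153]
tcp_rot: [1.433, 2.794, 0.0]
ft_force: [0.0, -0.4, 0.7]
grip_width: 0.017
grasp_force: 0.0
```

```bash
python3 st.py; python3 - <<'E'
from h import *
b=ctrl.camera("scene")[:,:,::-1].copy(); cv2.imwrite("pics/rel_full.png",b)
w=ctrl.camera("wrist")[:,:,::-1]; cv2.imwrite("pics/rel_w.png",w)
b1=crop(b,232,130,50,52,10); w1=cv2.resize(w[110:384,120:400],(500,520)); 
cv2.imwrite("pics/rel.png",np.hstack([b1[:,:300+0],w1]))
E
```

```text
t 25.62 s mm 269.9 off tool mm [-0.02  0.   -0.42] yaw 125.69 want 125.72 F tool [-0.4 -0.2 -0.7] M tool [-0.05  0.06 -0.03] grip 0.017 zax [ 0.0015 -0.0004]
```

View pics/rel.png

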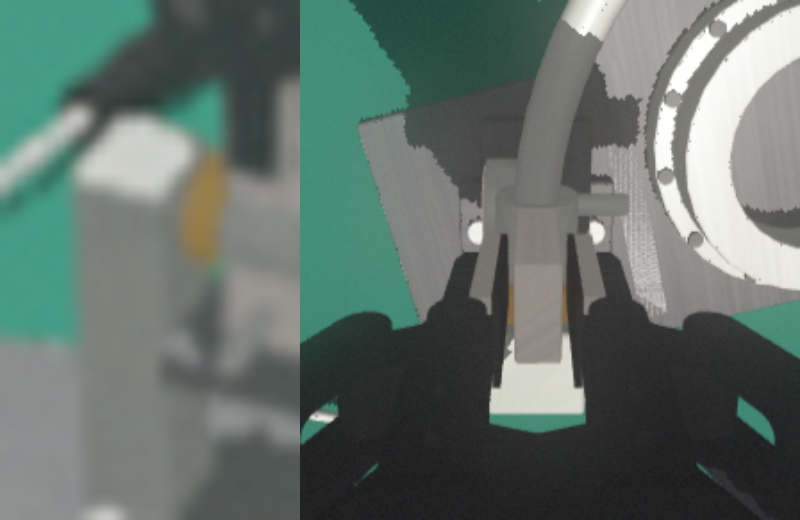

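The wrist view after release is sharp. The lug is centred between the pads with its top face at crop rows 262–362, slivers of brass show either side at (513,300) and (567,300), and the post top spans rows 335–412. I'll turn these into carrier and sleeve positions along the bar.

```bash
python3 - <<'E'
from fit import *; from go import *
o,p,r=pose(); c=ctrl.calibration("wrist"); x=np.load("stand2.npy")
im=cv2.imread("pics/rel_w.png")
TC=lambda u,v:((u-300)*.56+120, v*274/520+110)
# ray-plane: solve tool-frame x for pixel at world height z
def tx(u,v,z): W=unproj("w",[[u,v]],z,c)[0]; return (r.inv().apply(W-p)*1000).round(1)
zl=.13+.05-.0015  # lug top when hanging
for nm,(u,v) in {"lug rear":(538,262),"lug front":(538,362),"lug L":(515,320),"lug R":(562,320)}.items(): print(nm,tx(*TC(u,v),zl))
print("post top far edge",tx(*TC(538,412),.142),"post L,R",tx(*TC(490,412),.142),tx(*TC(585,412),.142))
h=cv2.cvtColor(im,cv2.COLOR_BGR2HSV); m=cv2.inRange(h,(12,110,50),(28,255,255)); m[:200]=0; m[330:]=0;m[:,:200]=0;m[:,300:]=0
for a,b in((200,254),(254,300)):
    v,u=np.nonzero(m[:,a:b]); u=u+a; print("brass",len(u),u.min(),u.max(),v.min(),v.max(),"x tool at z.13..",tx(u.mean(),v.min(),.138),tx(u.mean(),v.max(),.138))
send=.085+.13*np.radians(80)
t=lambda s:(r.inv().apply(toW(bar([s],x[3])[0],x)[0]-p)*1000).round(1)
print("model tool x: arc end",t(send),"home",t(send+.009),"post",t(send+.032))
# row profile of lug column for crisp edges
col=im[:,248:260].mean((1,2)); g=np.gradient(col); print([(int(i),round(float(g[i]),1)) for i in np.argsort(-abs(g))[:14] if 200<i<340])
E
```

```text
lug rear [ 12.8   0.9 -25.6]
lug front [-13.2   0.9 -25.6]
lug L [ -1.9  -4.8 -25.6]
lug R [ -1.9   6.8 -25.6]
post top far edge [-57.4   1.1  10.9] post L,R [-57.4 -15.2  10.9] [-57.4  17.2  10.9]
brass 43 236 238 261 280 x tool at z.13.. [-14.9  -8.2  14.9] [-27.5  -8.4  14.9]
brass 42 267 269 260 279 x tool at z.13.. [-14.3   9.4  14.9] [-26.8   9.6  14.9]
model tool x: arc end [ 3.2  0.1 22.9] home [-5.8  0.1 22.9] post [-28.8   0.1  22.9]
[(328, -41.5), (327, -37.4), (301, 33.0), (337, -29.0), (338, -22.6), (300, 19.2), (302, 17.3), (329, -12.5), (336, -9.4), (219, 9.2), (326, -8.9), (249, 6.5)]
```

```bash
python3 - <<'E'
from fit import *; from go import *
o,p,r=pose(); c=ctrl.calibration("wrist"); im=cv2.imread("pics/rel_w.png")
def tx(u,v,z): W=unproj("w",[[u,v]],z,c)[0]; return (r.inv().apply(W-p)*1000).round(1)
for u in (236,237,238,268,269): print(u,[(v,im[v,u].tolist()) for v in range(254,300,2)])
for v in (260.5,280): print(v,tx(237,v,.1444),tx(268,v,.1444))
for v in (280,282,284,286,288,290): print("post near",v,tx(237,v,.142)[0])
E
```

```text
236 [(254, [60, 62, 62]), (256, [62, 63, 64]), (258, [61, 61, 61]), (260, [48, 56, 61]), (262, [54, 60, 65]), (264, [50, 58, 64]), (266, [51, 59, 65]), (268, [50, 61, 67]), (270, [50, 60, 64]), (272, [57, 74, 86]), (274, [62, 88, 108]), (276, [62, 92, 111]), (278, [67, 104, 131]), (280, [81, 104, 117]), (282, [97, 101, 101]), (284, [94, 99, 99]), (286, [104, 110, 111]), (288, [105, 111, 111]), (290, [109, 115, 115]), (292, [144, 150, 150]), (294, [108, 114, 112]), (296, [105, 109, 109]), (298, [207, 219, 218])]
237 [(254, [113, 118, 119]), (256, [110, 114, 114]), (258, [109, 113, 114]), (260, [72, 101, 118]), (262, [66, 99, 122]), (264, [67, 100, 124]), (266, [68, 105, 129]), (268, [70, 108, 134]), (270, [69, 105, 131]), (272, [70, 108, 133]), (274, [70, 106, 131]), (276, [65, 103, 129]), (278, [70, 110, 135]), (280, [76, 107, 127]), (282, [96, 99, 101]), (284, [95, 99, 100]), (286, [104, 109, 110]), (288, [106, 111, 111]), (290, [107, 113, 112]), (292, [209, 219, 219]), (294, [189, 198, 197]), (296, [141, 148, 148]), (298, [208, 220, 220])]
238 [(254, [113, 119, 118]), (256, [113, 1
[... 1073 characters left out ...]
256, [65, 66, 68]), (258, [61, 65, 65]), (260, [54, 62, 68]), (262, [51, 60, 66]), (264, [55, 62, 70]), (266, [56, 65, 71]), (268, [55, 65, 74]), (270, [57, 68, 77]), (272, [58, 77, 89]), (274, [60, 82, 97]), (276, [66, 96, 117]), (278, [70, 104, 126]), (280, [97, 104, 103]), (282, [96, 100, 100]), (284, [99, 106, 105]), (286, [158, 167, 165]), (288, [191, 203, 202]), (290, [209, 218, 219]), (292, [205, 216, 216]), (294, [206, 218, 217]), (296, [206, 217, 217]), (298, [204, 217, 215])]
260.5 [-11.2  -8.1   8.5] [-11.2   9.2   8.5]
280 [-23.5  -8.2   8.5] [-23.5   9.4   8.5]
post near 280 -25.0
post near 282 -26.3
post near 284 -27.6
post near 286 -29.0
post near 288 -30.3
post near 290 -31.6
```

Tool-frame numbers: the lug is centred on the TCP, the sleeve's far edge is at x = -23.5 mm and the post face at about -28.3 mm. So the sleeve is still about 4 mm short of home. The stop could be the foot meeting the post or a pitch lock. I'll measure the foot's true extent from the stored first wrist picture.

```bash
python3 - <<'E'
from h import *
m=dict(np.load("mount.npz"))
c=dict(ctrl.calibration("wrist")); c["xyz"]=np.array([0.56668682,0.34639632,0.34262814]); c["rotation"]=np.array([2.83418336,-0.42940458,-0.06073359])
im=cv2.imread("pics/w1.png").astype(int)
y=np.radians(66.8+180); X=np.array([np.cos(y),np.sin(y),0]); Y=np.array([-X[1],X[0],0]); o=np.array([.5469,.2796,0])
g=lambda a,b,z: proj("w",o+a*X+b*Y+np.array([0,0,z]),c)[0]
print("lug top front/rear",g(.013,0,.1),g(-.013,0,.1))
# scan along carrier x at given y,z: print saturation/brightness along the rear part of foot
s=lambda im,q: im[int(round(q[1])),int(round(q[0]))]
for b in (-.018,0,.018):
    print("y",b,[(round(a*1000),s(im,g(a,b,.012)).tolist()) for a in np.arange(-.044,-.012,.002)])
for b in (.018,-.018):
    print("front y",b,[(round(a*1000),s(im,g(a,b,.012)).tolist()) for a in np.arange(.008,.040,.002)])
E
```

```text
lug top front/rear [252.13849526 211.36476454] [255.37979683 181.86158991]
y -0.018 [(-44, [82, 99, 78]), (-42, [98, 115, 80]), (-40, [121, 143, 90]), (-38, [83, 97, 72]), (-36, [80, 95, 68]), (-34, [81, 96, 69]), (-32, [80, 95, 66]), (-30, [79, 93, 67]), (-28, [81, 86, 80]), (-26, [85, 91, 85]), (-24, [86, 90, 83]), (-22, [83, 89, 82]), (-20, [84, 88, 81]), (-18, [82, 86, 80]), (-16, [94, 99, 93]), (-14, [115, 124, 118])]
y 0 [(-44, [131, 157, 84]), (-42, [133, 157, 85]), (-40, [130, 155, 82]), (-38, [131, 156, 82]), (-36, [130, 155, 81]), (-34, [131, 155, 81]), (-32, [132, 156, 81]), (-30, [77, 87, 57]), (-28, [77, 81, 73]), (-26, [81, 86, 78]), (-24, [80, 84, 73]), (-22, [81, 86, 77]), (-20, [80, 84, 76]), (-18, [78, 82, 74]), (-16, [76, 83, 75]), (-14, [82, 87, 80])]
y 0.018 [(-44, [131, 156, 77]), (-42, [135, 158, 80]), (-40, [133, 157, 78]), (-38, [134, 159, 79]), (-36, [132, 156, 77]), (-34, [134, 158, 79]), (-32, [134, 159, 79]), (-30, [133, 158, 78]), (-28, [96, 100, 93]), (-26, [170, 169, 171]), (-24, [170, 174, 172]), (-22, [172, 173, 173]), (-20, [170, 171, 171]), (-18, [163, 167, 165]), (-16, [165, 169, 167]), (-14, [80, 84, 75])]
front y 0.018 [(8, [83, 85, 78]), (10, [82, 84, 78]), (12, [81, 83, 78]), (14, [81, 85, 76]), (16, [81, 84, 77]), (18, [82, 86, 78]), (20, [82, 83, 77]), (22, [82, 86, 78]), (24, [83, 84, 78]), (26, [81, 85, 78]), (28, [121, 142, 75]), (30, [134, 159, 79]), (32, [134, 159, 80]), (34, [134, 159, 80]), (36, [133, 157, 77]), (38, [132, 157, 77])]
front y -0.018 [(8, [127, 133, 130]), (10, [124, 131, 127]), (12, [121, 126, 124]), (14, [118, 125, 122]), (16, [119, 124, 121]), (18, [115, 121, 117]), (20, [98, 102, 96]), (22, [81, 83, 79]), (24, [78, 79, 74]), (26, [80, 83, 77]), (28, [76, 83, 63]), (30, [75, 87, 48]), (32, [73, 85, 45]), (34, [76, 86, 48]), (36, [73, 86, 48]), (38, [76, 86, 47])]
```

```bash
python3 - <<'E'
from fit import *
x=np.load("stand2.npy"); send=.085+.13*np.radians(80)
E=toW(bar([send],x[3])[0],x)[0]; th=x[2]+x[3]+np.radians(80); t=np.array([np.cos(th),np.sin(th),0]); n=np.array([-t[1],t[0],0])
def ef(W): d=np.asarray(W)-E; return np.c_[d@t,d@n,d[:,2]]*1000
cw={k:v for k,v in np.load("w2c.npz").items()}; cw["xyz"]=cw["xyz"]
a=np.linspace(0,2*np.pi,60)
def cyl(d,L=.010,r=.017): return np.vstack([E+t*(d+k)+r*(np.cos(a)[:,None]*n+np.sin(a)[:,None]*[0,0,1]) for k in(0,L)])
def hull(P,c,shape=(384,512),k=4):
    q=(proj("w",P,c)*k).astype(np.int32); m=np.zeros((shape[0]*k,shape[1]*k),np.uint8); cv2.fillConvexPoly(m,cv2.convexHull(q),255); return cv2.resize(m,shape[::-1],interpolation=cv2.INTER_AREA)/255.
def bm(im): h=cv2.cvtColor(im,cv2.COLOR_BGR2HSV); return cv2.inRange(h,(10,90,40),(32,255,255))/255.
for nm,c,im,box in (("w2",cw,cv2.imread("pics/w2.png"),(170,180,240,250)),("top0",C["top"],cv2.imread("pics/top0.png"),(290,190,320,220)),("scene0",C["scene"],cv2.imread("pics/scene0.png"),(240,135,275,170))):
    m=bm(im); x0,y0,x1,y1=box; m[:y0]=0;m[y1:]=0;m[:,:x0]=0;m[:,x1:]=0
    v,u=np.nonzero(m); print(nm,len(u),u.min(),u.max(),v.min(),v.max(),"centroid",u.mean().round(2),v.mean().round(2))
    for d in (.005,.008,.011,.014):
        H=hull(cyl(d),c); vv,uu=np.nonzero(H>.5); print("  d",d,"hull",len(uu),uu.min(),uu.max(),vv.min(),vv.max(),"cen",uu.mean().round(2),vv.mean().round(2))
w=unproj("top",T([[640,268],[675,250],[698,285],[660,308]],145,130,4),.142); print("post top corners end-frame",ef(w).round(1).tolist())
im=cv2.imread("pics/top0.png")
# colour along axis offsets in top0 between sleeve and post (z .142)
for lat in (-.011,0,.011):
    q=[proj("top",E+t*e+n*lat+[0,0,.0],C["top"])[0] for e in np.arange(.005,.075,.004)]
    print(lat,[(int(e*1000),im[int(round(p[1])),int(round(p[0]))].tolist()) for e,p in zip(np.arange(.005,.075,.004),q)])
E
```

```text
w2 233 193 206 207 234 centroid 199.15 220.74
  d 0.005 hull 318 186 201 204 233 cen 193.53 218.65
  d 0.008 hull 313 188 204 205 233 cen 196.0 219.15
  d 0.011 hull 306 191 206 206 234 cen 198.44 219.87
  d 0.014 hull 298 193 208 206 235 cen 200.88 220.39
top0 52 299 307 201 212 centroid 303.29 206.33
  d 0.005 hull 68 296 305 202 213 cen 300.5 207.5
  d 0.008 hull 70 297 306 201 212 cen 301.44 206.83
  d 0.011 hull 71 297 307 201 212 cen 302.31 206.31
  d 0.014 hull 73 298 308 200 211 cen 303.04 205.58
scene0 37 252 258 146 155 centroid 254.62 150.35
  d 0.005 hull 80 253 260 145 156 cen 256.44 150.41
  d 0.008 hull 79 252 259 145 156 cen 255.41 150.24
  d 0.011 hull 83 251 258 144 156 cen 254.46 149.98
  d 0.014 hull 79 250 257 144 155 cen 253.44 149.62
post top corners end-frame [[35.3, 19.1, 12.0], [62.9, 14.7, 12.0], [60.8, -14.2, 12.0], [29.5, -11.4, 12.0]]
-0.011 [(5, [50, 49, 46]), (9, [38, 51, 56]), (13, [31, 60, 77]), (17, [70, 138, 176]), (21, [73, 137, 168]), (25, [71, 72, 66]), (29, [68, 71, 67]), (33, [72, 76, 75]), (37, [211, 229, 224]), (41, [216, 231, 226]), (45, [2
[... 292 characters left out ...]
25, [177, 221, 237]), (29, [255, 255, 251]), (33, [155, 167, 162]), (37, [209, 225, 218]), (41, [200, 216, 211]), (45, [198, 214, 207]), (49, [199, 212, 206]), (53, [198, 213, 205]), (57, [196, 212, 206]), (61, [197, 213, 207]), (65, [127, 134, 132]), (69, [120, 120, 120]), (73, [127, 129, 128])]
0.011 [(5, [90, 88, 90]), (9, [111, 119, 120]), (13, [41, 77, 99]), (17, [84, 170, 219]), (21, [68, 140, 182]), (25, [63, 90, 100]), (29, [58, 62, 58]), (33, [50, 52, 51]), (37, [192, 209, 202]), (41, [204, 222, 214]), (45, [200, 216, 209]), (49, [198, 214, 209]), (53, [197, 213, 208]), (57, [199, 215, 206]), (61, [211, 227, 220]), (65, [130, 138, 136]), (69, [123, 124, 125]), (73, [128, 131, 131])]
```

The foot is symmetric at ±28 mm, the post face is about 32 mm past the arc, and the extra moment has the sign of a push low on the carrier. So with the carrier dead upright, the foot meets the post about 4 mm before the sleeve is home. The bore clearance allows about 6° of pitch, and trailing the foot by about 5° gives the missing travel. I'll re-grip, re-centre, back off slightly and pitch gently, checking the feel.

{"api": "play_rows", "payload": {
  "series": [
    [0,0,0,0,0,0,-1],
    [0,0,0,0,0,0,-1],
    [0,0,0,0,0,0,-1],
    [0.1,0,-0.06,0,0,0,-1],
    [0.1,0,-0.06,0,0,0,-1],
    [0,0,0,0,0,0,-1]
  ]
}}

```text
time: 26.48
tool_pos: [0.473, -0.1272, 0.1535]
tcp_rot: [-1.433, -2.795, 0.0]
ft_force: [0.5, -0.5, -3.1]
grip_width: 0.0108
grasp_force: 58.6
```

```bash
python3 st.py
```

```text
t 26.48 s mm 266.9 off tool mm [-0.01 -0.26 -0.88] yaw 125.72 want 125.72 F tool [-0.7  0.1  3.1] M tool [-0.02 -0.   -0.02] grip 0.0108 zax [-0.0005  0.0002]
```

{"api": "play_rows", "payload": {
  "series": [
    [-0.06,0,0,0,1.5,0,-1],
    [-0.06,0,0,0,1.5,0,-1],
    [0,0,0,0,0,0,-1]
  ]
}}

```text
time: 26.85
tool_pos: [0.4745, -0.1295, 0.1539]
tcp_rot: [-1.414, -2.753, -0.037]
ft_force: [0.1, 0.1, -3.3]
grip_width: 0.011
grasp_force: 58.6
```

```bash
python3 st.py
```

```text
t 26.85 s mm 269.6 off tool mm [ 0.02 -0.36 -1.27] yaw 125.62 want 125.72 F tool [-0.2  0.1  3.3] M tool [ 0.06 -0.07 -0.07] grip 0.011 zax [-0.0299  0.0421]
```

{"api": "play_rows", "payload": {
  "series": [
    [-0.04,0,-0.03,0,1,0,-1],
    [-0.04,0,-0.02,0,1,0,-1],
    [0,0,0,0,0,0,-1]
  ]
}}

```text
time: 27.22
tool_pos: [0.4748, -0.1297, 0.1544]
tcp_rot: [-1.399, -2.726, -0.061]
ft_force: [0.7, 0.9, -3.0]
grip_width: 0.0111
grasp_force: 58.6
```

```bash
python3 st.py
```

```text
t 27.23 s mm 270.0 off tool mm [ 0.14 -0.23 -1.79] yaw 125.66 want 125.72 F tool [0.1 1.1 3. ] M tool [ 0.02 -0.16  0.  ] grip 0.0111 zax [-0.0501  0.0706]
```

{"api": "play_rows", "payload": {
  "series": [
    [-0.1,0,-0.01,0,0,0,-1],
    [-0.1,0,-0.01,0,0,0,-1],
    [0,0,0,0,0,0,-1]
  ]
}}

```text
time: 27.6
tool_pos: [0.4754, -0.1305, 0.1544]
tcp_rot: [-1.397, -2.726, -0.062]
ft_force: [-0.9, 0.7, -1.5]
grip_width: 0.0111
grasp_force: 58.7
```

```bash
python3 st.py
```

```text
t 27.6 s mm 271.1 off tool mm [ 0.2  -0.18 -1.74] yaw 125.71 want 125.72 F tool [ 0.9 -0.3  1.6] M tool [0.12 0.13 0.02] grip 0.0111 zax [-0.051   0.0713]
```

{"api": "play_rows", "payload": {
  "series": [
    [-0.1,0,-0.01,0,0,0,-1],
    [-0.1,0,-0.01,0,0,0,-1],
    [0,0,0,0,0,0,-1]
  ]
}}

```text
time: 27.98
tool_pos: [0.4768, -0.1324, 0.1544]
tcp_rot: [-1.398, -2.726, -0.061]
ft_force: [-1.9, 2.3, -0.7]
grip_width: 0.011
grasp_force: 58.7
```

```bash
python3 st.py
```

```text
t 27.98 s mm 273.4 off tool mm [ 0.18 -0.18 -1.78] yaw 125.7 want 125.72 F tool [ 2.9 -0.2  0.9] M tool [0.01 0.38 0.03] grip 0.011 zax [-0.0506  0.0709]
```

It moves freely at about 3 N, which is the sleeve's own friction. I'll continue gently.

{"api": "play_rows", "payload": {
  "series": [
    [-0.1,0,-0.01,0,0,0,-1],
    [-0.1,0,-0.01,0,0,0,-1],
    [0,0,0,0,0,0,-1]
  ]
}}

```text
time: 28.35
tool_pos: [0.4776, -0.1335, 0.1544]
tcp_rot: [-1.397, -2.725, -0.062]
ft_force: [-2.8, 4.0, -1.2]
grip_width: 0.0107
grasp_force: 58.8
```

```bash
python3 st.py
```

```text
t 28.35 s mm 274.8 off tool mm [ 0.15 -0.16 -1.76] yaw 125.71 want 125.72 F tool [4.7 0.1 1.6] M tool [-0.08  1.01 -0.04] grip 0.0107 zax [-0.0516  0.0718]
```

{"api": "play_rows", "payload": {
  "series": [
    [-0.1,0,-0.01,0,0,0,-1],
    [0,0,0,0,0,0,-1]
  ]
}}

```text
time: 28.6
tool_pos: [0.4777, -0.1336, 0.1544]
tcp_rot: [-1.396, -2.723, -0.063]
ft_force: [-4.4, 5.1, -0.3]
grip_width: 0.011
grasp_force: 59.0
```

```bash
python3 st.py
```

```text
t 28.6 s mm 274.9 off tool mm [ 0.16 -0.19 -1.75] yaw 125.73 want 125.72 F tool [ 6.7 -0.5  0.9] M tool [ 0.06  1.5  -0.02] grip 0.011 zax [-0.053   0.0731]
```

```bash
cat > br.py <<'E'
from h import *
def brass(im):
    h=cv2.cvtColor(im,cv2.COLOR_BGR2HSV); m=cv2.inRange(h,(10,90,40),(32,255,255)); m[:140]=0;m[162:]=0;m[:,:240]=0;m[:,270:]=0
    v,u=np.nonzero(m); S=h[146:156,244:262,1].mean(0).round().astype(int)
    return len(u),u.min(),u.max(),u.mean().round(2),v.mean().round(2),S.tolist()
if __name__=="__main__":
    print(brass(cv2.imread("pics/scene0.png"))); print(brass(cv2.imread("pics/rel_full.png")))
    a=np.mean([ctrl.camera("scene")[:,:,::-1] for _ in range(3)],0).astype(np.uint8); cv2.imwrite("pics/push2.png",a); print(brass(a))
    w=ctrl.camera("wrist")[:,:,::-1]; cv2.imwrite("pics/push2w.png",w); h=cv2.cvtColor(w,cv2.COLOR_BGR2HSV); m=cv2.inRange(h,(12,110,40),(28,255,255)); m[:200]=0;m[330:]=0;m[:,:200]=0;m[:,310:]=0
    v,u=np.nonzero(m); print("wrist brass",len(u),(u.min(),u.max(),v.min(),v.max()) if len(u) else "")
E
python3 br.py
```

```text
(37, np.int64(252), np.int64(258), np.float64(254.62), np.float64(150.35), [10, 10, 10, 10, 11, 11, 9, 14, 54, 99, 125, 123, 84, 49, 38, 40, 57, 60])
(24, np.int64(250), np.int64(253), np.float64(251.79), np.float64(150.5), [10, 10, 10, 10, 10, 15, 56, 99, 119, 101, 43, 12, 9, 11, 10, 8, 9, 9])
(27, np.int64(249), np.int64(252), np.float64(250.78), np.float64(150.63), [11, 10, 11, 11, 16, 64, 107, 120, 97, 34, 11, 8, 8, 8, 9, 8, 8, 10])
wrist brass 0
```

The brass edge has shifted by about 3.1 px against the 3.13 px expected for 10 mm, so the sleeve is home. I'll make one small firm press, ease off, lower the carrier until the bar carries it, and release.

{"api": "play_rows", "payload": {
  "series": [
    [-0.1,0,-0.01,0,0,0,-1],
    [0,0,0,0,0,0,-1]
  ]
}}

```text
time: 29.05
tool_pos: [0.4777, -0.1337, 0.1543]
tcp_rot: [-1.394, -2.722, -0.064]
ft_force: [-5.2, 5.6, 2.5]
grip_width: 0.0108
grasp_force: 59.2
```

```bash
python3 st.py
```

```text
t 29.05 s mm 275.0 off tool mm [ 0.2  -0.18 -1.74] yaw 125.75 want 125.72 F tool [ 7.8 -0.9 -1.7] M tool [0.05 1.93 0.03] grip 0.0108 zax [-0.0545  0.0745]
```

{"api": "play_rows", "payload": {
  "series": [
    [0.1,0,0.02,0,0,0,-1],
    [0.05,0,0.04,0,0,0,-1],
    [0,0,0.04,0,0,0,-1],
    [0,0,0,0,0,0,-1]
  ]
}}

```text
time: 29.55
tool_pos: [0.4777, -0.1335, 0.154]
tcp_rot: [-1.396, -2.724, -0.063]
ft_force: [-4.5, 5.5, 3.3]
grip_width: 0.011
grasp_force: 59.4
```

```bash
python3 st.py
```

```text
t 29.55 s mm 274.8 off tool mm [ 0.1  -0.08 -1.41] yaw 125.73 want 125.72 F tool [ 7.4 -0.5 -2.6] M tool [0.15 1.46 0.  ] grip 0.011 zax [-0.052   0.0727]
```

{"api": "play_rows", "payload": {
  "series": [
    [0.05,0,0,0,0,0,-1],
    [0.05,0,0,0,0,0,-1],
    [0,0,0,0,0,0,-0.7],
    [0,0,0,0,0,0,-0.6],
    [0,0,0,0,0,0,-0.6],
    [0,0,0,0,0,0,-0.6]
  ]
}}

```text
time: 30.3
tool_pos: [0.478, -0.134, 0.1538]
tcp_rot: [-1.399, -2.727, -0.061]
ft_force: [0.3, -0.4, -0.5]
grip_width: 0.0173
grasp_force: 0.0
```

```bash
python3 st.py; python3 - <<'E'
from br import *; from go import *
a=np.mean([ctrl.camera("scene")[:,:,::-1] for _ in range(3)],0).astype(np.uint8); cv2.imwrite("pics/rel2.png",a); print(brass(a))
o,p,r=pose(); c=ctrl.calibration("wrist"); w=ctrl.camera("wrist")[:,:,::-1].copy(); cv2.imwrite("pics/rel2w.png",w)
def tx(u,v,z): W=unproj("w",[[u,v]],z,c)[0]; d=W-p; return (goal(125.7).inv().apply(d)*1000).round(1)
h=cv2.cvtColor(w,cv2.COLOR_BGR2HSV); m=cv2.inRange(h,(12,110,40),(28,255,255)); m[:200]=0;m[340:]=0;m[:,:200]=0;m[:,310:]=0
v,u=np.nonzero(m); print("wrist brass",len(u),(u.min(),u.max(),v.min(),v.max()) if len(u) else "")
g=w[:,248:260].mean((1,2)); d=np.gradient(g); print("lug col edges",[(int(i),round(float(d[i]),1)) for i in range(200,345) if abs(d[i])>5])
if len(u): print("brass x",tx(u.min(),v.min(),.1444),tx(u.min(),v.max(),.1444))
for vv in (240,250,260,290,300,310,320,330): print(vv,tx(254,vv,.178)[0],tx(254,vv,.142)[0])
E
```

```text
t 30.3 s mm 275.4 off tool mm [ 0.07 -0.16 -1.22] yaw 125.69 want 125.72 F tool [-0.5  0.   0.5] M tool [-0.   -0.13  0.01] grip 0.0173 zax [-0.0496  0.0702]
(26, np.int64(249), np.int64(252), np.float64(250.73), np.float64(150.81), [11, 11, 11, 11, 16, 63, 106, 120, 92, 32, 10, 8, 9, 8, 8, 9, 9, 11])
wrist brass 88 (np.int64(236), np.int64(269), np.int64(259), np.int64(279))
lug col edges [(218, 7.6), (246, 7.2), (247, 5.2), (298, -11.3), (299, -12.9), (321, 7.2), (322, 16.6), (323, 21.8), (324, 14.1), (325, -9.2), (326, -30.3), (327, -18.4), (336, -10.1), (337, -30.2), (338, -22.8)]
brass x [-9.5 -8.7  9.3] [-21.5  -8.8   9.3]
240 13.3 0.8
250 8.8 -5.1
260 4.1 -11.1
290 -10.1 -29.5
300 -15.0 -35.8
310 -20.0 -42.2
320 -25.0 -48.7
330 -30.1 -55.3
```

Released. The bush is still against the sleeve, the sleeve is home, and the carrier leans only about 4°. I'll withdraw straight up along the lug.

{"api": "play_rows", "payload": {
  "series": [
    [0,0,0,0,0,0,-0.3],
    [0,0,0,0,0,0,-0.3],
    [0,0,-0.5,0,0,0,-0.3],
    [0,0,-1,0,0,0,-0.3],
    [0,0,-1.5,0,0,0,-0.3],
    [0,0,-2,0,0,0,-0.3],
    [0,0,-3,0,0,0,-0.3],
    [0,0,-3,0,0,0,-0.3],
    [0,0,-3,0,0,0,-0.3],
    [0,0,0,0,0,0,-0.3],
    [0,0,0,0,0,0,-0.3],
    [0,0,0,0,0,0,-0.3]
  ]
}}

```text
time: 32.0
tool_pos: [0.4841, -0.1433, 0.2923]
tcp_rot: [-1.397, -2.725, -0.06]
ft_force: [0.2, -0.4, 0.4]
grip_width: 0.0299
grasp_force: 0.0
```

```bash
python3 - <<'E'
from br import *; from go import *
a=np.mean([ctrl.camera("scene")[:,:,::-1] for _ in range(3)],0).astype(np.uint8); cv2.imwrite("pics/fin.png",a); print(brass(a))
b=cv2.imread("pics/rel2.png"); d=np.abs(a.astype(int)-b).max(2)[145:185,244:285]; print("changed px near carrier",(d>40).sum())
s0=cv2.imread("pics/scene0.png"); d=(np.abs(a.astype(int)-s0).max(2)>60).astype(np.uint8); n,_,st,_=cv2.connectedComponentsWithStats(d); print([x.tolist() for x in st[1:] if x[4]>25])
o,p,r=pose(); print(p,o["ft_force"].round(1),o["time"])
E
```

```text
(26, np.int64(249), np.int64(252), np.float64(250.73), np.float64(150.46), [10, 10, 11, 11, 16, 63, 105, 119, 96, 35, 12, 9, 8, 9, 9, 9, 10, 10])
changed px near carrier 43
[[244, 0, 18, 35, 236], [405, 0, 37, 12, 258], [457, 0, 31, 7, 115], [443, 0, 66, 46, 1470], [232, 7, 6, 16, 60], [403, 17, 38, 58, 1302], [237, 34, 28, 70, 1030], [417, 37, 53, 54, 923], [400, 73, 12, 17, 66], [399, 82, 12, 32, 72], [426, 91, 12, 30, 79], [438, 101, 11, 27, 44], [253, 136, 10, 13, 85], [242, 142, 15, 10, 85], [254, 157, 11, 8, 69], [371, 156, 31, 21, 256], [293, 163, 87, 21, 977], [404, 168, 27, 12, 182], [407, 178, 105, 122, 3140], [316, 256, 15, 34, 266], [307, 280, 12, 11, 73], [314, 294, 18, 4, 44]]
[ 0.48441777 -0.14343984  0.29247639] [0.  0.  0.3] 32.15
```

```bash
python3 -c "
from workcell import ctrl
print(ctrl.close_job())"
```

```text
the job is handed in; nothing more can be done
None
```

I handed the job in at about 32 s: the carrier is on the bar against the brass sleeve with its stylus on the ring side, and by camera the sleeve is fully home (about 10 mm of travel). The carrier leans about 4° because its foot met the post about 4 mm early (about 8 N push), so I pitched it to finish; nothing else on the bench moved.

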